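# Fit a fresh cell in the buffet lamp's foot

### The job

Find the spare cell in the wooden tray that has the same shape as the worn sample standing at the tray's end, lift it out by its two ends and lay it on the small wooden rest, let go, and take it again across its barrel. Then fit it in the bay of the lamp foot: push its flat end in under the clear hood against the spring, tip the end with the nub down in front of the fixed contact, and leave the cell lying fully home in the bay with the nub at the fixed contact. Leave the sample, the other cells and the tableware where they are.

Things in the scene. Friction and masses are not known exactly. Their poses are not given: they have to be found in the camera images.
- cell: the right cell: plain metal cylinder, barrel 30 mm diameter and 60 mm long, with a nub 16 mm in diameter and 4 mm long at one end (64 mm in all), about 120 g. Origin on its axis, halfway along the 64 mm; +x points to the nub end (nub tip at x = +32 mm, barrel from x = -32 mm, the flat end, to +28 mm). Starts lying in one of the tray's lanes, axis 36 mm above the counter.
- cell_nub (a point): the centre of the nub's tip on the right cell
- slim_cell: a wrong cell: same length, but only 22 mm in diameter (nub 12 mm). Origin on its axis, halfway along; +x to the nub. Lies in another lane.
- necked_cell: a wrong cell: 30 mm barrel only 36 mm long, followed by a neck 18 mm in diameter and 28 mm long (64 mm in all). Origin on its axis, halfway along; +x to the neck. Lies in another lane.
- sample: worn cell of the right shape, standing upright with its nub up on the counter about 12 cm from the tray's middle, at its +x end. Origin at the centre of its foot, z up. Only to look at.
- tray: fixed wooden tray, 48 mm long (x = -24 to +24 mm) and 122 mm wide. Origin under its centre. Three lanes along x, at y = -38, 0 and +38 mm, each 33 mm wide with floor 21 mm above the counter, between walls 5 mm thick that reach 44 mm. The cells, +x along the tray's +x, stick out 8 mm at both ends over the bare counter.
- lane_mid (a point): axis of a 30 mm cell in the middle lane, 36 mm above the counter, centre of the tray. No finger fits between neighbouring cells; a cell can be taken by its two ends.
- rest: fixed small wooden rest. Origin under its centre. Its V-shaped cradle, 40 mm long along its x and 28 mm wide, holds a 30 mm cell with its axis along the rest's x, 36 mm above the counter, over the origin. The pads of the V reach no higher than 27 mm, its foot (44 x 60 mm) 8 mm above the counter. The cell's ends stick out beyond it.
- lamp_foot: fixed grey foot of a cordless lamp: a plate 14 mm high from x = -75 to +115 mm, y = -60 to +60 mm. Origin on the counter under the middle of the battery bay, which runs along x. Spring and hood are at the bay's -x end, the fixed contact at its +x end. A low round stem socket (42 mm wide, 30 mm high over the counter, its dark bore to 36) stands at x = 88 mm.
- bay (a point): where a fitted cell's origin lies (36 mm above the counter), its axis along the lamp foot's x, nub towards +x. V pads, 30 mm wide and no higher than 27 mm above the counter, carry the barrel at x = -46 to -18 and +10 to +26 mm from here; beside them and between them there is room for fingers above the 14 mm plate.
- contact (a point): middle of the top edge of the fixed contact, an upright brass plate: face at x = +32 mm from the bay's middle, 24 mm wide, 39 mm above the counter (3 mm above a fitted cell's axis).
- hood_lip (a point): middle of the lower edge of the hood's mouth, at x = -17 mm from the bay's middle, 60 mm above the counter. The clear roof (3 mm thick, top 63 mm above the counter) spans x = -65 to -17 mm; side walls 36 mm apart inside, 42 mm outside. A level cell cannot go in from above: its flat end must go under the roof first, tilted nub end up.
- plunger (a joint): the sprung brass plate (26 mm wide, 23 to 51 mm above the counter) under the hood: 0 = out, its face at x = -25 mm of the lamp foot; grows as it is pressed towards -x, at most 18 mm (0.018). It pushes back with about 3 N at the start and 11 N fully in; a fitted cell holds it at 7 mm.
- bowl_a: small yellow bowl, 84 mm wide, 45 mm high, bystander; origin under its centre
- bowl_b: another such yellow bowl, bystander
- soy_dish: flat black dish 55 x 75 x 14 mm, bystander; origin under its centre
- spoon: metal spoon 150 mm long, bystander, lying along its own x
- saucer: white saucer 120 mm wide, bystander; origin under its centre
- sauce: small amber bottle, 52 mm wide, 130 mm high, bystander; origin under its centre
Mind the look-alikes: they are no part of the job. What is shaped like the cell but turquoise or yellow is not meant.

How it is judged (in metres and radians):
On the way, in this order (a step that is already met when the one before it is completed fails the run):
1. the right cell has been lifted out of the tray (z of cell in the frame of tray above 0.065 m), for 0.05 s.
2. the cell lies on the wooden rest, let go (x of cell in the frame of rest between -0.015 and 0.015 m and y of cell in the frame of rest between -0.006 and 0.006 m and z of cell in the frame of rest between 0.03 and 0.042 m and contact force between the fingers and cell below 0.1 N and linear speed of cell below 0.03 m/s), for 0.2 s.
3. the cell pushes the spring in while its nub end is still up (by 5 rees or more) (value of joint plunger above 0.003 m and angle between cell's own x axis and vertical below 1.484 rad and contact force between cell and plunger above 0.5 N), for 0.05 s.
At the end, for the whole second after the job is handed in: The right cell lies at rest in the lamp foot's bay: its centre within 4 mm of its fitted place in each direction, its axis within 0.08 rad of the bay's, the nub at the fixed contact and the spring held in 3 to 11 mm by the cell (x of cell in the frame of lamp_foot between -0.004 and 0.004 m and y of cell in the frame of lamp_foot between -0.004 and 0.004 m and z of cell in the frame of lamp_foot between 0.032 and 0.04 m and x of cell_nub in the frame of lamp_foot above 0.026 m and angle between the x axis of cell and the x axis of lamp_foot, either way round below 0.08 rad and value of joint plunger between 0.003 and 0.011 m and linear speed of cell below 0.02 m/s); the robot touches nothing.
It fails at once if a wrong cell is moved more than 30 mm (distance of any of slim_cell, necked_cell from where it was at the start of the episode above 0.03 m).
It fails at once if the sample is moved more than 30 mm (distance of sample from where it was at the start of the episode above 0.03 m).
It fails at once if a piece of tableware is moved more than 30 mm (distance of any of bowl_a, bowl_b, soy_dish, spoon, saucer, sauce from where it was at the start of the episode above 0.03 m).
It also fails if it takes over 61 s, if anything falls off the work surface, if the arm or the gripper's body presses on something with over 40 N, if the wrist force passes 120 N, or if a joint passes its speed limit or range.

### The arm

A 6-joint arm with a two-finger parallel gripper is mounted at the origin on the work surface. World frame = base frame: x ahead of the robot, y to its left, z up, the work surface at z = 0. Lengths are in m, angles in degrees, forces in N, time in s.
With the tool pointing down it reaches from about 0.3 to 0.875 m from the base axis. Payload 6.4 kg.
Tool frame: the origin (TCP) lies at the very end of the fingers, on their centre line; the grasp point (between the pads) lies 19 mm behind it (r.hold_point_z is the distance from the TCP to the grasp point, in m); x points along the fingers, y is the direction in which the jaws open and shut, and the axes are right-handed (so a half turn about x gives the same grasp; the last joint's range is limited). The gripper opens to 85 mm and grips with 20 to 120 N. Pads are 22 mm wide; open, the fingers measure 114 mm over their backs; the gripper's body (76 mm by 85 mm) begins 54 mm behind the grasp point. The pads swing forward as they close: fully open they stand 13 mm farther back than shut.
Start: joints at [51.835, 10.359, 92.074, -0, 77.567, -11.82], TCP at [0.255, 0.515, 0.231] pointing down, gripper open.
Joint ranges: [-171.53, 171.53], [-51.25, 118.39], [17.06, 147.69], [-65.23, 245.23], [0, 150.52], [-178.68, 178.68]. Speed limits (degrees/s): [147.25, 147.25, 172.46, 180, 180, 180].

### API

Orientations are given as a 3x3 rotation matrix whose columns are the frame's x, y, z axes.
In Python, from plant import r gives the robot as it stands. The module is installed in compiled form; this text tells all that it offers.
- The arm moves only by the tool arm_command, never from a script. Its argument "series" is a list of rows, each an object with "offset": the shift along the tool's x, y, z in units of 30 mm (1.0 is 30 mm), a list of three; "dr": the turn, a rotation vector about the tool's x, y, z in units of 5 degrees (1.0 is 5 degrees), a list of three. A call has exactly 10 rows; each row is the pose to reach, as a shift and turn from the pose commanded when the call began, along the tool's axes at that moment; what a row does not reach only later rows make up. A row lasts 1/8 s, in which the tool goes at most 62.5 mm and 10.7 degrees, less where a joint would pass 70% of its speed; a pose out of reach is approached as far as the arm can. A call with a gripper value outside its range is refused whole. "fingers" is the opening in per cent of the stroke, from 0 (shut) to 100 (fully open), set as the call begins (left out, the last holds). The fingers move at their own pace and stop on an object; "squeeze" is the grip in N (left out, the last holds). Time passes only in rows, so rows that repeat a pose let the fingers close, or fill a call up. It gives the time, the measured TCP pose, the force and the opening at its end, in the units of the state.
- r.sense(): the state, without advancing time (a new reading comes with each control period).
- r.read_camera(name): name is "side" or "top"; returns a dict with "image" (480x640x3 uint8, red, green, blue), "vfov" (degrees; the focal length in pixels is half the picture's height over the tangent of half this angle, whatever the lens; pixels are square), "cx", "cy" (the principal point, pixels), "eye" and "rotation" of the camera in the world. Camera axes: x right, y down, z forward; pixel columns grow to the right and rows downward; lengths in m; the calibration is good to about 2 mm. A picture is of the moment at which its call begins. There is no depth.
- r.job_done(): hands the job in, once; it reports no verdict.
The state is a dict: "time": time; "joint_pos": joint angles; "joint_vel": joint speeds; "tau": joint torques, N m; "eef_pos": TCP position; "eef_rot": TCP orientation; "ft_force": force on the tool from outside, world axes, zero at the start; "moment": the same for the moment, N m; "gripper_width": opening from 0.0 (shut) to 1.0 (fully open).
Only numpy, scipy, OpenCV 4.12 (cv2) and the standard library are available. Lean on these libraries where they do the work, as an engineer would, in place of code of your own. Each camera call takes 0.05 s, during which the arm holds its last target.

## Working session

There is one attempt and no reset: what is moved stays moved. The work goes in short steps, Python scripts to look and compute and a tool call to move; the robot and the scene stay as the last step left them, time stands still between calls to the robot, and variables do not carry over. Pictures are saved under pics/ and viewed, and the job is handed in when it is done.

Besides the shell and the picture viewer there is one more tool, called after "Emit:" as a command line: name --argument value ..., lists and objects as JSON in quotes. arm_command: Moves the arm, as the interface text tells. Its arguments: {"type":"object","properties":{"series":{"type":"array"},"fingers":{"type":"number"},"squeeze":{"type":"number"}},"required":["series"]}

```bash
mkdir -p pics; ls
python3 - <<'E'
from plant import r
import cv2
s=r.sense()
for k,v in s.items(): print(k,v)
print(r.hold_point_z)
for n in("side","top"):
    c=r.read_camera(n)
    cv2.imwrite(f"pics/{n}0.png",c["image"][:,:,::-1])
    print(n,{k:v for k,v in c.items() if k!="image"})
E
```

```text
pics
time 0.0
joint_pos [ 5.18380780e+01  1.04037303e+01  9.21325551e+01  2.47354515e-04
  7.75677862e+01 -1.18178140e+01]
joint_vel [-0.03337698 -0.01157046 -0.08703066 -0.04526792  0.0788824  -0.07081924]
tau [-1.11181831e-03 -4.44893575e+01 -3.51319706e+01 -5.96244063e-04
  9.44548199e-03  1.40983664e-05]
eef_pos [0.25476912 0.51484915 0.23035855]
eef_rot [[-1.12563760e-03  4.43761037e-01  8.96144450e-01]
 [-1.42556490e-03  8.96143395e-01 -4.43762306e-01]
 [-9.99998350e-01 -1.77702761e-03 -3.76122546e-04]]
ft_force [ 0.17534147  0.08262166 -0.65970592]
moment [ 0.01021969  0.03539166 -0.01436882]
gripper_width 0.9996521852847511
0.0187
side {'vfov': 44.06734763163903, 'cx': 319.35615022697425, 'cy': 233.47354052639395, 'eye': array([0.29319974, 1.23280201, 1.04657935]), 'rotation': array([[-0.98065717, -0.11666969,  0.15716139],
       [-0.19570925,  0.59704753, -0.77796667],
       [-0.00306769, -0.79367653, -0.60833227]])}
top {'vfov': 50.97293019034232, 'cx': 322.0753266286067, 'cy': 242.61907093969947, 'eye': array([ 0.40379555, -0.00935999,  1.58416816]), 'rotation': array([[-0.02621254, -0.99511482,  0.09518089],
       [-0.9996321 ,  0.02675655,  0.00444366],
       [-0.00696866, -0.09502939, -0.99545008]])}
```

View pics/side0.png

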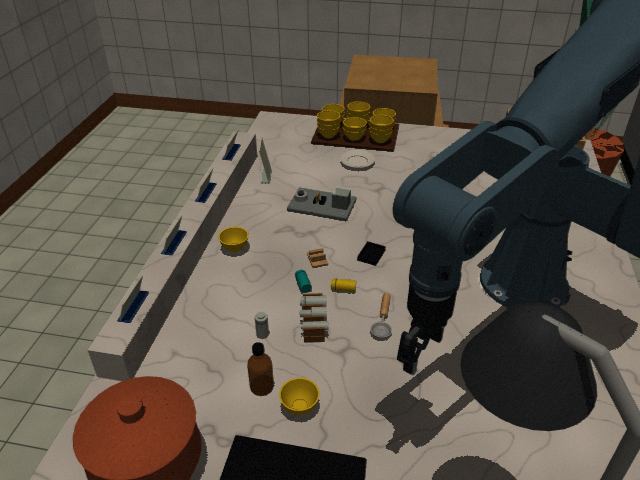

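View pics/top0.png

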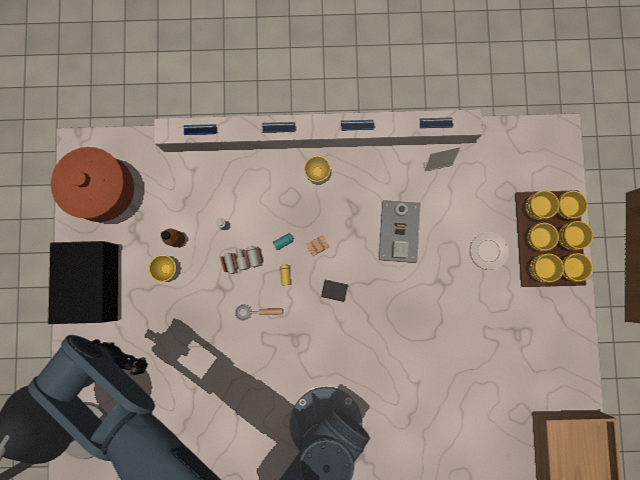

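Side view: tray around (314,318), sample (262,325), rest (317,258), lamp foot (322,203). Top view: tray (241,260), rest (318,245), foot (400,230), sample (223,224). Next I'll zoom in.

Run:
```python
import cv2,numpy as np
t=cv2.imread("pics/top0.png");s=cv2.imread("pics/side0.png")
def cr(im,x0,y0,w,h,f,n): cv2.imwrite(f"pics/{n}.png",cv2.resize(im[y0:y0+h,x0:x0+w],None,fx=f,fy=f,interpolation=cv2.INTER_CUBIC))
cr(t,205,205,130,90,6,"t_tray");cr(t,365,190,70,80,7,"t_foot");cr(s,245,230,130,120,5,"s_tray");cr(s,280,180,84,44,9,"s_foot")
```

```text
(no output)
```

View pics/t_tray.png

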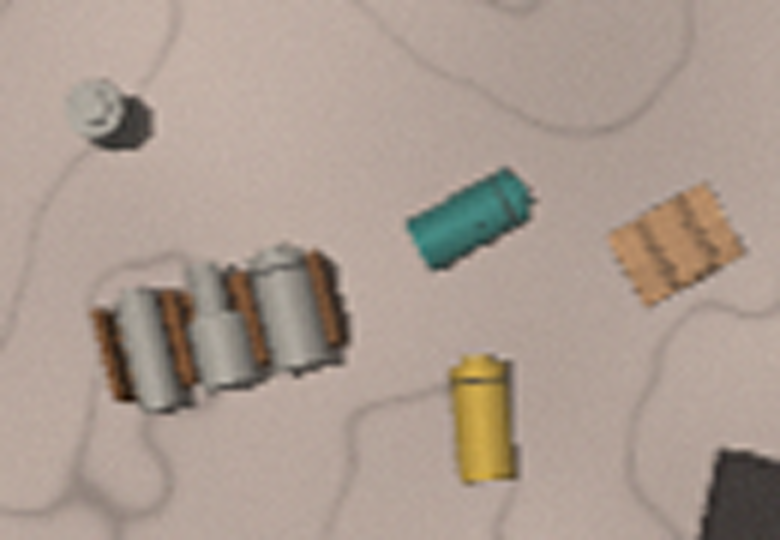

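View pics/t_foot.png

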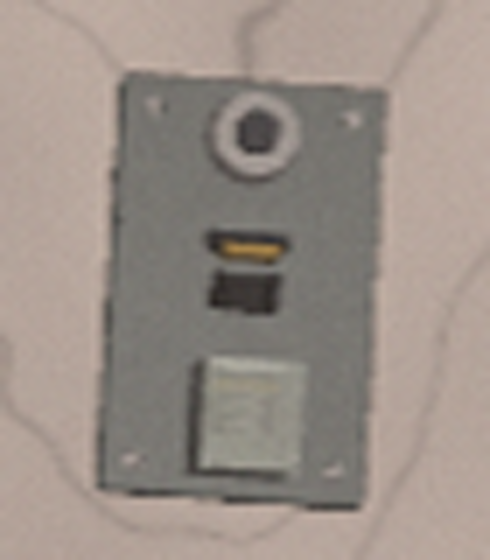

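View pics/s_tray.png

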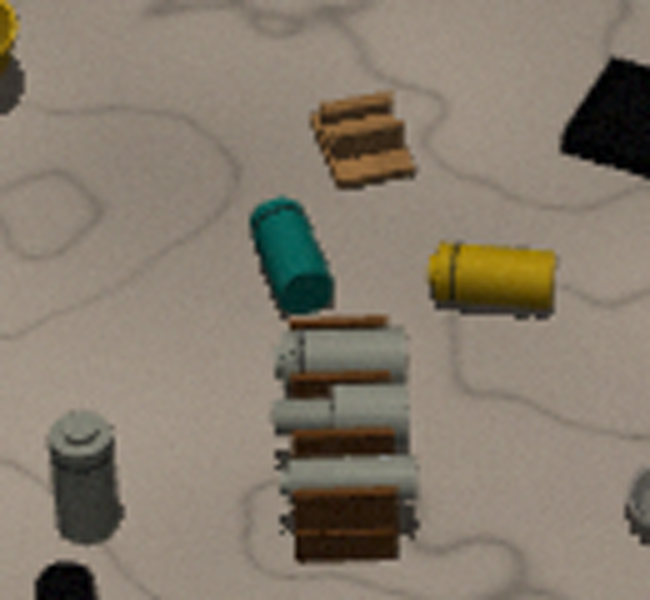

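View pics/s_foot.png

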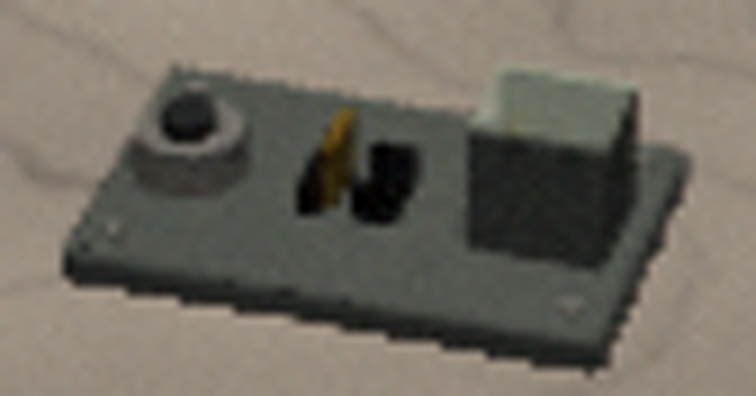

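```bash
cat > h.py <<'E'
import numpy as np,cv2
from plant import r
def cam(n):
    c=r.read_camera(n); c["f"]=240/np.tan(np.radians(c["vfov"]/2)); return c
def ray(c,u,v):
    d=np.array([(u-c["cx"])/c["f"],(v-c["cy"])/c["f"],1.]); d=c["rotation"]@d; return c["eye"],d/np.linalg.norm(d)
def plane(c,u,v,z):
    e,d=ray(c,u,v); return e+d*(z-e[2])/d[2]
def proj(c,p):
    q=c["rotation"].T@(np.asarray(p)-c["eye"]); return np.array([c["cx"]+c["f"]*q[0]/q[2],c["cy"]+c["f"]*q[1]/q[2]])
def tri(c1,p1,c2,p2):
    e1,d1=ray(c1,*p1);e2,d2=ray(c2,*p2)
    A=np.stack([d1,-d2],1);t=np.linalg.lstsq(A,e2-e1,rcond=None)[0]
    a=e1+d1*t[0];b=e2+d2*t[1];return (a+b)/2,np.linalg.norm(a-b)
E
python3 - <<'E'
from h import *
T=cam("top");S=cam("side")
np.set_printoptions(precision=4,suppress=True)
def mk(c,box,f):
    x,y,w,h=box;im=c["image"][y:y+h,x:x+w].astype(int);m=f(im).astype(np.uint8)
    return m
# foot: greenish grey: g>=r ; counter r>g
for c,box,n in((T,(370,190,60,80),"top"),(S,(280,180,84,44),"side")):
    m=mk(c,box,lambda i:(i[...,0]-i[...,2]<8))
    cs,_=cv2.findContours(m,cv2.RETR_EXTERNAL,cv2.CHAIN_APPROX_NONE);k=max(cs,key=cv2.contourArea)
    h=cv2.convexHull(k)
    print(n,cv2.contourArea(k),(cv2.approxPolyDP(h,2.0,True)[:,0]+np.array(box[:2])).tolist(), cv2.minAreaRect(k))
    cv2.imwrite(f"pics/m_{n}.png",cv2.resize(m*255,None,fx=7,fy=7,interpolation=0))
# saddle: wood
im=T["image"][205:295,205:335];print(im[242-205,316-205],im[260-205,247-205],im[250-205,290-205])
E
```

```text
top 1733.0 [[383, 201], [418, 205], [415, 262], [379, 259]] ((28.729232788085938, 41.373844146728516), (37.22038269042969, 59.57480239868164), 3.1798298358917236)
side 1384.0 [[287, 208], [299, 188], [350, 192], [355, 197], [346, 220], [289, 211]] ((41.27745819091797, 22.196531295776367), (65.9928207397461, 28.890865325927734), 8.746161460876465)
[175 137 101] [113  76  49] [179 161 152]
```

Run:
```python
import cv2,numpy as np
a=cv2.imread("pics/m_top.png");b=cv2.imread("pics/m_side.png")
h=max(a.shape[0],b.shape[0]);o=np.zeros((h,a.shape[1]+b.shape[1]+10,3),np.uint8)+90
o[:a.shape[0],:a.shape[1]]=a;o[:b.shape[0],-b.shape[1]:]=b
o=cv2.resize(o,None,fx=.78,fy=.78);cv2.imwrite("pics/m_both.png",o);print(o.shape)
```

```text
(437, 794, 3)
```

View pics/m_both.png

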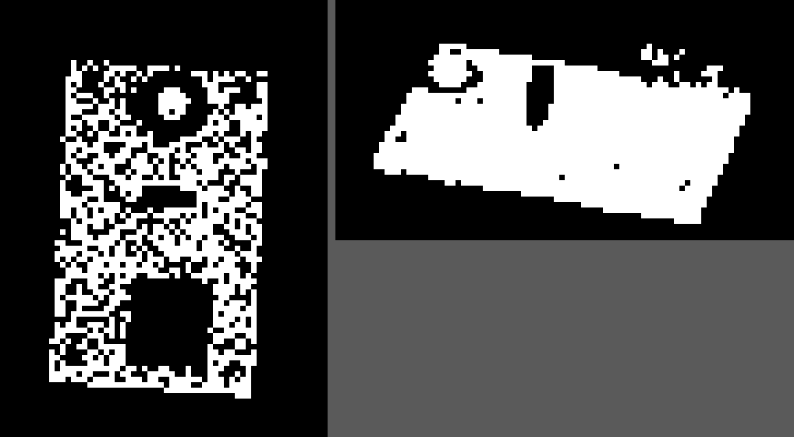

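```bash
cat >> h.py <<'E'
np.set_printoptions(precision=4,suppress=True)
def avg(n,k=4):
    cs=[cam(n) for _ in range(k)];c=cs[0];c["img"]=np.mean([x["image"].astype(np.float32) for x in cs],0);return c
def contour(c,box,f,thr,k=8):
    x,y,w,h=box;im=f(c["img"][y:y+h,x:x+w]).astype(np.float32)
    up=cv2.resize(im,None,fx=k,fy=k,interpolation=cv2.INTER_LINEAR)
    m=(up>thr).astype(np.uint8);m=cv2.morphologyEx(m,cv2.MORPH_OPEN,np.ones((k+3,k+3),np.uint8))
    cs,_=cv2.findContours(m,cv2.RETR_EXTERNAL,cv2.CHAIN_APPROX_NONE)
    q=max(cs,key=cv2.contourArea)[:,0].astype(float)
    return (q+.5)/k-.5+np.array([x,y]),m
def rect(c,q,z):
    P=np.array([plane(c,u,v,z)[:2] for u,v in q]);(x,y),(w,h),a=cv2.minAreaRect((P*1e3).astype(np.float32));return (x,y),(w,h),a,P
E
python3 - <<'E'
from h import *
import pickle
T=avg("top");S=avg("side");pickle.dump((T,S),open("c0.pkl","wb"))
rg=lambda i:-(i[...,0]-i[...,2])
q,m=contour(T,(370,190,60,80),rg,-14);cv2.imwrite("pics/a.png",m*255)
for z in(0.014,):
  R=rect(T,q,z);print("foot top",R[:3])
q2,m=contour(S,(280,180,84,44),rg,-14);cv2.imwrite("pics/b.png",m*255)
R=rect(S,q2,0.014);print("foot side",R[:3])
wood=lambda i:i[...,0]-i[...,2]
q,m=contour(T,(300,228,40,35),wood,48);cv2.imwrite("pics/c.png",m*255);print("rest top",rect(T,q,.008)[:3],rect(T,q,.027)[:3])
q,m=contour(S,(300,242,35,30),wood,48);cv2.imwrite("pics/d.png",m*255);print("rest side",rect(S,q,.008)[:3])
a=[cv2.imread(f"pics/{k}.png") for k in "abcd"]
o=np.full((640,1250,3),90,np.uint8)
o[:640,:480]=a[0];o[:352,490:490+672]=a[1];o[360:640,490:810]=a[2];o[360:600,820:1100]=a[3]
cv2.imwrite("pics/abcd.png",cv2.resize(o,None,fx=.6,fy=.6))
E
```

```text
foot top ((583.76953125, -243.8970489501953), (119.71293640136719, 190.42935180664062), 84.38636016845703)
foot side ((581.8402099609375, -253.3714141845703), (170.4194793701172, 194.05038452148438), 84.50371551513672)
rest top ((546.4019165039062, 13.502649307250977), (43.793819427490234, 60.446773529052734), 27.4453182220459) ((544.6828002929688, 13.22707748413086), (43.26587677001953, 59.71811294555664), 27.44530487060547)
rest side ((537.1755981445312, 31.696422576904297), (44.303592681884766, 21.133024215698242), 24.913864135742188)
```

View pics/abcd.png

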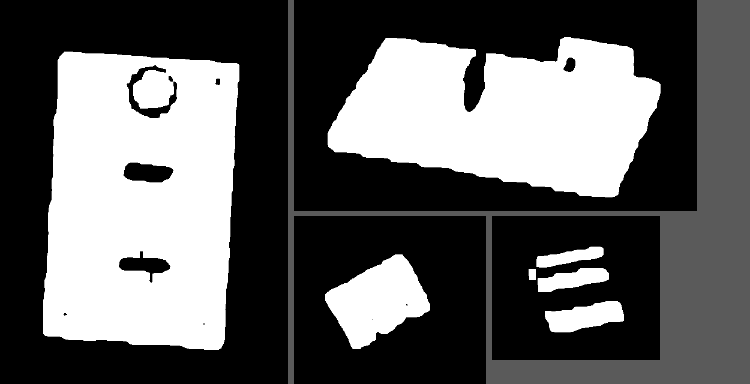

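Run:
```python
from h import *
import pickle
T,S=pickle.load(open("c0.pkl","rb"))
def show(c,box,n,k=8):
    x,y,w,h=box;i=c["img"][y:y+h,x:x+w];rb=i[...,0]-i[...,2];g=i.mean(-1)
    a=cv2.resize(np.clip(rb*3+60,0,255).astype(np.uint8),None,fx=k,fy=k,interpolation=0)
    b=cv2.resize(i[...,::-1].astype(np.uint8),None,fx=k,fy=k,interpolation=0)
    cv2.imwrite(f"pics/{n}.png",np.hstack([np.dstack([a]*3),b]))
show(T,(215,235,50,45),"tt");show(S,(294,287,40,60),"ss",9)
```

```text
(no output)
```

View pics/tt.png

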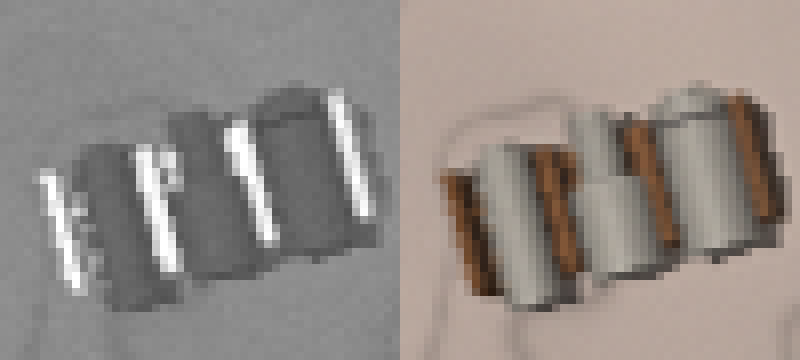

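View pics/ss.png

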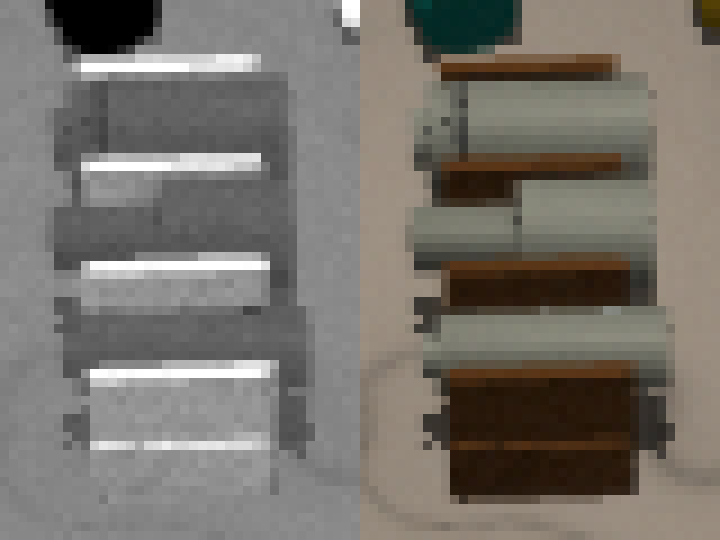

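Run:
```python
from h import *
import pickle
T,S=pickle.load(open("c0.pkl","rb"))
wood=lambda i:i[...,0]-i[...,2]
def walls(c,box,thr,z,k=8):
    x,y,w,h=box;im=wood(c["img"][y:y+h,x:x+w]).astype(np.float32)
    up=cv2.resize(im,None,fx=k,fy=k,interpolation=cv2.INTER_LINEAR);m=(up>thr).astype(np.uint8)
    n,l,st,ce=cv2.connectedComponentsWithStats(m)
    out=[]
    for i in range(1,n):
        if st[i,4]<k*k*8: continue
        v,u=np.nonzero(l==i);P=np.array([plane(c,(a+.5)/k-.5+x,(b+.5)/k-.5+y,z)[:2] for a,b in zip(u[::3],v[::3])])*1e3
        R=cv2.minAreaRect(P.astype(np.float32));mu=P.mean(0);ev=np.linalg.svd(P-mu,full_matrices=False)[2][0];ev*=np.sign(ev[0])
        out.append(mu);pr=(P-mu)@ev
        print("mean",mu,"rect",np.round(R[0],1),np.round(R[1],1),"dir",np.degrees(np.arctan2(ev[1],ev[0])),"len",np.ptp(pr))
    return out
a=walls(T,(215,235,50,45),42,.044)
print();b=walls(S,(294,287,40,60),58,.044)
print()
for n,c,box in(("T",T,(248,243,14,25)),):
    pass
for p in ((252,246),(247,266)): print(plane(T,*p,.036))
```

```text
mean [521.4077 194.1319] rect [521.4 194. ] [48.  6.] dir 13.768601743378262 len 47.94277724436721
mean [514.395  232.5148] rect [511.6 231.9] [46.9  9.4] dir 16.953670932561504 len 46.97544923658757
mean [502.5566 268.6001] rect [502.4 268.8] [48.9  8.1] dir 13.042110539511192 len 48.86037390844553
mean [494.9928 304.8685] rect [494.9 305. ] [47.4  6.9] dir 13.777092538479591 len 47.406604903957025

mean [503.7234 266.4497] rect [504.  266.5] [43.5  1.5] dir 11.797689816455824 len 43.51506081984177
mean [493.6423 303.3418] rect [496.4 303.4] [42.3  2.8] dir 12.706424995268218 len 42.270960966973334

[0.5472 0.2143 0.036 ]
[0.4858 0.2305 0.036 ]
```

Run:
```python
from h import *
import pickle
T,S=pickle.load(open("c0.pkl","rb"))
a=np.radians(13.4);R=np.array([[np.cos(a),-np.sin(a)],[np.sin(a),np.cos(a)]]);o=np.array([.5082,.2495])
def tr(p): return R.T@(p[:2]-o)*1e3
for n,p,z in(("nub top",(252.1,245.4),.038),("nub L",(248.2,248.5),.036),("nub R",(256,248.5),.036),("flat",(255.8,266.5),.03),("flat",(255.8,266.5),.04)):
    print(n,tr(plane(T,*p,z)))
def W(x,y,z): q=R@np.array([x,y])/1e3+o;return (q[0],q[1],z/1e3)
for x,y,z in((32,-38,36),(-32,-38,36),(-32,-38,51),(28,-38,51),(24,-57,44),(-24,-57,44),(24,57,44),(-24,57,44),(24,-19,44)):
    print(x,y,z,"T crop",(proj(T,W(x,y,z))-[215,235]+.5)*8,"S crop",(proj(S,W(x,y,z))-[294,287]+.5)*9)
```

```text
nub top [ 31.2097 -44.2711]
nub L [ 25.2443 -30.0339]
nub R [ 19.0292 -53.3341]
flat [-34.2218 -38.3822]
flat [-35.0411 -39.5998]
32 -38 36 T crop [285.3248  89.8629] S crop [ 52.6307 142.7769]
-32 -38 36 T crop [325.8723 249.931 ] S crop [289.1466 136.143 ]
-32 -38 51 T crop [320.3963 247.99  ] S crop [289.3343  95.777 ]
28 -38 51 T crop [282.0253  96.4423] S crop [ 66.2067 101.9891]
24 -57 44 T crop [335.2091  95.3545] S crop [80.6194 71.8654]
-24 -57 44 T crop [365.9006 215.9567] S crop [256.7633  66.9882]
24 57 44 T crop [ 47.4166 171.6444] S crop [ 86.9953 379.6732]
-24 57 44 T crop [ 77.3092 292.6273] S crop [274.8095 374.1758]
24 -19 44 T crop [239.3619 120.7623] S crop [ 82.6547 170.1216]
```

```bash
cat >> h.py <<'E'
from scipy.spatial.transform import Rotation as Ro
def Rot(yaw,lean=0):
    """tool x down, tool y at yaw (deg). lean: then turn about tool y by lean deg"""
    a=np.radians(yaw);y=np.array([np.cos(a),np.sin(a),0]);x=np.array([0,0,-1.]);z=np.cross(x,y)
    return np.stack([x,y,z],1)@Ro.from_euler("y",lean,degrees=True).as_matrix()
def goto(p,R,ref=None):
    s=r.sense();p0,R0=(s["eef_pos"],np.array(s["eef_rot"])) if ref is None else ref
    print("offset",R0.T@(np.array(p)-p0)/.03,"dr",np.degrees(Ro.from_matrix(R0.T@R).as_rotvec())/5)
E
python3 - <<'E'
from h import *
goto((.517,.2125,.13),Rot(13.4))
E
```

```text
offset [ 3.3761 -5.1718 12.3002] dr [10.0508  0.0001 -0.0002]
```

Emit:
arm_command --series '[{"offset": [0, -0.8, 2], "dr": [2, 0, 0]}, {"offset": [0, -1.8, 4], "dr": [4, 0, 0]}, {"offset": [0.5, -2.6, 6], "dr": [6, 0, 0]}, {"offset": [1, -3.4, 8], "dr": [8, 0, 0]}, {"offset": [2, -4.3, 10], "dr": [10.05, 0, 0]}, {"offset": [3, -5.17, 12.3], "dr": [10.05, 0, 0]}, {"offset": [3.38, -5.17, 12.3], "dr": [10.05, 0, 0]}, {"offset": [3.38, -5.17, 12.3], "dr": [10.05, 0, 0]}, {"offset": [3.38, -5.17, 12.3], "dr": [10.05, 0, 0]}, {"offset": [3.38, -5.17, 12.3], "dr": [10.05, 0, 0]}]' --fingers 100 --squeeze 40

```text
time: 1.85
eef_pos: [0.5169, 0.2137, 0.131]
eef_rot: [[0.002, 0.972, 0.233], [0.0, 0.233, -0.972], [-1.0, 0.002, -0.0]]
ft_force: [-0.2, -1.0, -0.7]
gripper_width: 0.999
```

Run:
```python
from h import *
goto((.517,.2125,.012),Rot(13.4))
T=cam("top");S=cam("side");p=r.sense()["eef_pos"];print(p,proj(T,p),proj(S,p),r.sense()["joint_pos"])
a=cv2.resize(T["image"][205:295,190:310],None,fx=4,fy=4,interpolation=2);b=cv2.resize(S["image"][260:360,260:350],None,fx=4,fy=4,interpolation=2)
o=np.zeros((400,845,3),np.uint8);o[:360,:480]=a;o[:,485:]=b;cv2.imwrite("pics/hover.png",o[:,:800,::-1])
```

```text
offset [ 3.9651 -0.0121  0.0413] dr [ 0.0193 -0.0012 -0.018 ]
[0.5169 0.2137 0.1309] [247.5739 253.5135] [312.0423 272.9685] [10.3007 14.6898 99.3301  0.0064 65.8933 -3.2094]
```

View pics/hover.png

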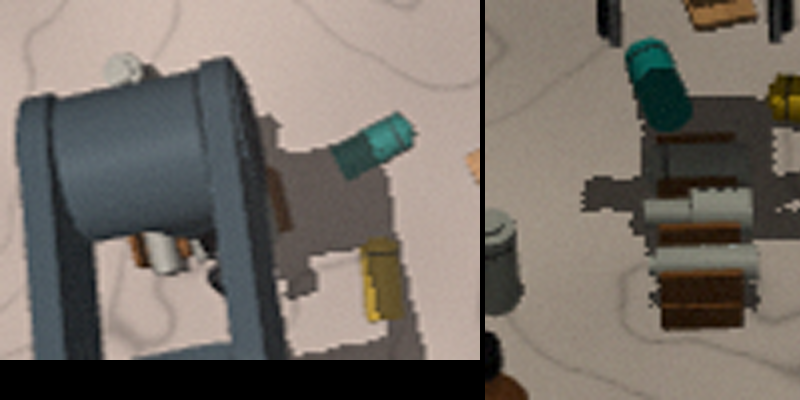

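Emit:
arm_command --series '[{"offset": [1, 0, 0.04], "dr": [0, 0, 0]}, {"offset": [2, 0, 0.04], "dr": [0, 0, 0]}, {"offset": [3, 0, 0.04], "dr": [0, 0, 0]}, {"offset": [3.6, 0, 0.04], "dr": [0, 0, 0]}, {"offset": [3.95, 0, 0.04], "dr": [0, 0, 0]}, {"offset": [3.95, 0, 0.04], "dr": [0, 0, 0]}, {"offset": [3.95, 0, 0.04], "dr": [0, 0, 0]}, {"offset": [3.95, 0, 0.04], "dr": [0, 0, 0]}, {"offset": [3.95, 0, 0.04], "dr": [0, 0, 0]}, {"offset": [3.95, 0, 0.04], "dr": [0, 0, 0]}]'

```text
time: 3.2
eef_pos: [0.5175, 0.2114, 0.0117]
eef_rot: [[0.0, 0.973, 0.232], [0.0, 0.232, -0.973], [-1.0, 0.0, 0.0]]
ft_force: [-0.2, 0.2, 0.0]
gripper_width: 1.003
```

Run:
```python
from h import *
S=cam("side")
cv2.imwrite("pics/down.png",cv2.resize(S["image"][260:360,250:370],None,fx=6,fy=6,interpolation=2)[:,:,::-1])
```

```text
(no output)
```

View pics/down.png

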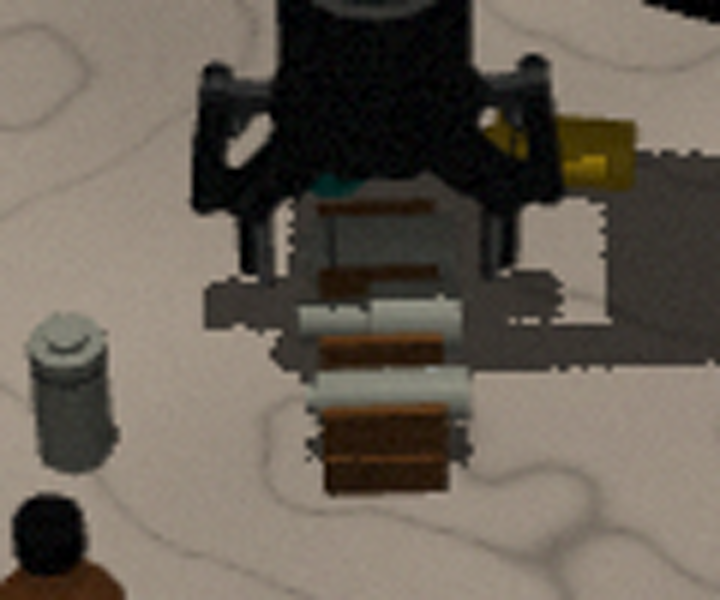

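Emit:
arm_command --series '[{"offset": [0, 0, -0.03], "dr": [0, 0, 0]}, {"offset": [0, 0, -0.03], "dr": [0, 0, 0]}, {"offset": [0, 0, -0.03], "dr": [0, 0, 0]}, {"offset": [0, 0, -0.03], "dr": [0, 0, 0]}, {"offset": [0, 0, -0.03], "dr": [0, 0, 0]}, {"offset": [0, 0, -0.03], "dr": [0, 0, 0]}, {"offset": [0, 0, -0.03], "dr": [0, 0, 0]}, {"offset": [0, 0, -0.03], "dr": [0, 0, 0]}, {"offset": [0, 0, -0.03], "dr": [0, 0, 0]}, {"offset": [0, 0, -0.03], "dr": [0, 0, 0]}]' --fingers 0 --squeeze 50

```text
time: 4.5
eef_pos: [0.5171, 0.2124, 0.0117]
eef_rot: [[-0.0, 0.973, 0.232], [0.0, 0.232, -0.973], [-1.0, -0.0, -0.0]]
ft_force: [-2.8, 0.2, 4.8]
gripper_width: 0.74
```

Run:
```python
from h import *
s=r.sense();print(s["gripper_width"],s["ft_force"],s["eef_pos"])
S=cam("side")
cv2.imwrite("pics/grip.png",cv2.resize(S["image"][260:360,250:370],None,fx=6,fy=6,interpolation=2)[:,:,::-1])
```

```text
0.7400007875353534 [-2.759   0.2476  4.7857] [0.5171 0.2124 0.0117]
```

View pics/grip.png

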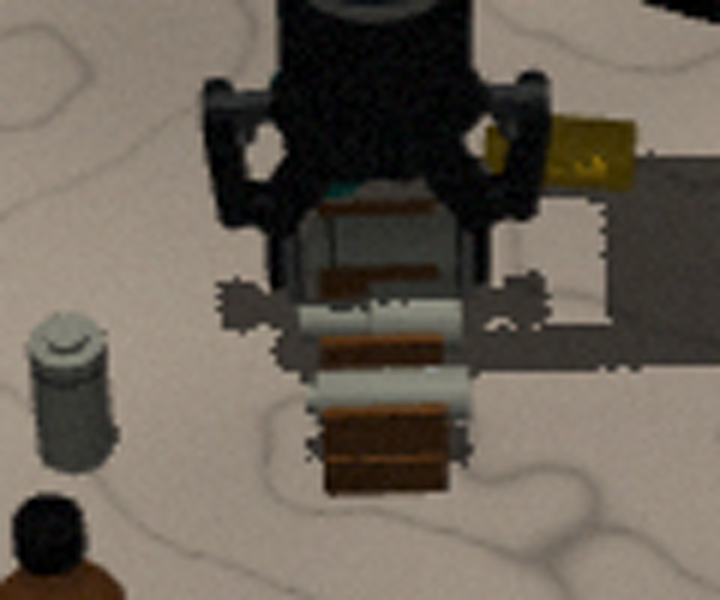

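Run:
```python
from h import *
goto((.5464,.0135,.11),Rot(27.45))
```

```text
offset [-3.2783 -0.5862  6.6739] dr [-2.8078 -0.0007 -0.0001]
```

Emit:
arm_command --series '[{"offset": [-0.8, 0, 0], "dr": [0, 0, 0]}, {"offset": [-1.8, 0, 0], "dr": [0, 0, 0]}, {"offset": [-2.8, 0, 0], "dr": [0, 0, 0]}, {"offset": [-3.28, -0.1, 1], "dr": [-0.4, 0, 0]}, {"offset": [-3.28, -0.2, 2.4], "dr": [-1, 0, 0]}, {"offset": [-3.28, -0.35, 4], "dr": [-1.7, 0, 0]}, {"offset": [-3.28, -0.5, 5.5], "dr": [-2.4, 0, 0]}, {"offset": [-3.28, -0.59, 6.4], "dr": [-2.8, 0, 0]}, {"offset": [-3.28, -0.59, 6.67], "dr": [-2.81, 0, 0]}, {"offset": [-3.28, -0.59, 6.67], "dr": [-2.81, 0, 0]}]'

```text
time: 5.8
eef_pos: [0.5461, 0.0135, 0.1094]
eef_rot: [[-0.001, 0.888, 0.46], [0.0, 0.46, -0.888], [-1.0, -0.0, -0.001]]
ft_force: [-0.2, 0.0, -0.7]
gripper_width: 0.738
```

Run:
```python
from h import *
s=r.sense();print(s["gripper_width"],s["ft_force"],s["eef_pos"])
goto((.5464,.0135,.012),Rot(27.45))
S=cam("side")
cv2.imwrite("pics/carry.png",cv2.resize(S["image"][190:310,240:400],None,fx=5,fy=5,interpolation=2)[:,:,::-1])
```

```text
0.7383682430345193 [-0.1501  0.0156 -0.7134] [0.5461 0.0135 0.1094]
offset [3.2467 0.0096 0.0081] dr [-0.0151 -0.0068  0.0035]
```

View pics/carry.png

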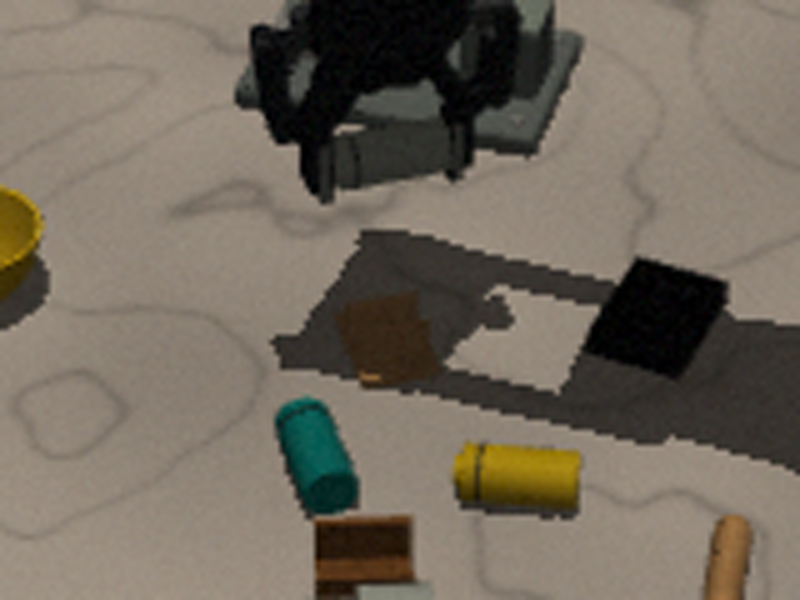

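Emit:
arm_command --series '[{"offset": [0.8, 0.01, 0.01], "dr": [0, 0, 0]}, {"offset": [1.6, 0.01, 0.01], "dr": [0, 0, 0]}, {"offset": [2.4, 0.01, 0.01], "dr": [0, 0, 0]}, {"offset": [2.8, 0.01, 0.01], "dr": [0, 0, 0]}, {"offset": [3.0, 0.01, 0.01], "dr": [0, 0, 0]}, {"offset": [3.1, 0.01, 0.01], "dr": [0, 0, 0]}, {"offset": [3.2, 0.01, 0.01], "dr": [0, 0, 0]}, {"offset": [3.22, 0.01, 0.01], "dr": [0, 0, 0]}, {"offset": [3.22, 0.01, 0.01], "dr": [0, 0, 0]}, {"offset": [3.22, 0.01, 0.01], "dr": [0, 0, 0]}]'

```text
time: 7.1
eef_pos: [0.5468, 0.0133, 0.0134]
eef_rot: [[0.0, 0.887, 0.461], [-0.0, 0.461, -0.887], [-1.0, 0.0, 0.0]]
ft_force: [0.8, -0.6, -1.0]
gripper_width: 0.739
```

Run:
```python
from h import *
s=r.sense();print(s["gripper_width"],s["ft_force"],s["eef_pos"])
S=cam("side")
cv2.imwrite("pics/rest1.png",cv2.resize(S["image"][200:300,260:380],None,fx=6,fy=6,interpolation=2)[:,:,::-1])
```

```text
0.7391431880809787 [ 0.7787 -0.6182 -1.0031] [0.5468 0.0133 0.0134]
```

View pics/rest1.png

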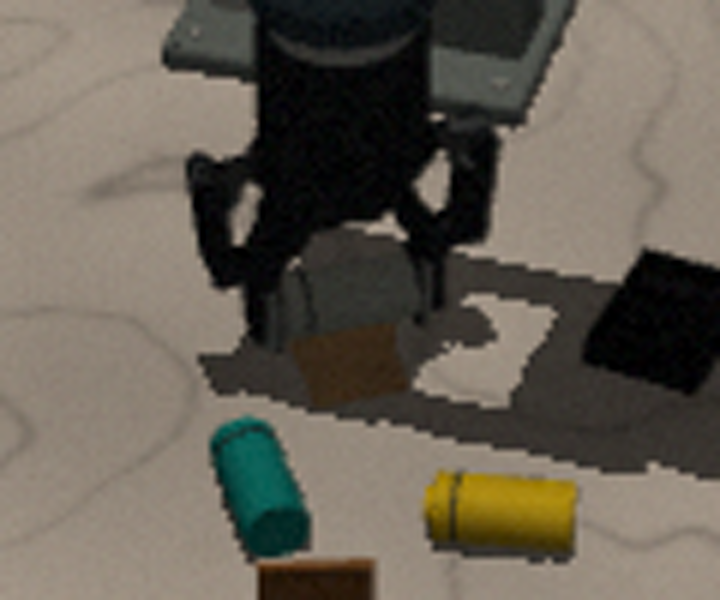

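Emit:
arm_command --series '[{"offset": [0.03, 0, 0], "dr": [0, 0, 0]}, {"offset": [0.06, 0, 0], "dr": [0, 0, 0]}, {"offset": [0.06, 0, 0], "dr": [0, 0, 0]}, {"offset": [0.06, 0, 0], "dr": [0, 0, 0]}, {"offset": [0.06, 0, 0], "dr": [0, 0, 0]}, {"offset": [0.06, 0, 0], "dr": [0, 0, 0]}, {"offset": [0.06, 0, 0], "dr": [0, 0, 0]}, {"offset": [0.06, 0, 0], "dr": [0, 0, 0]}, {"offset": [0.06, 0, 0], "dr": [0, 0, 0]}, {"offset": [0.06, 0, 0], "dr": [0, 0, 0]}]'

```text
time: 8.4
eef_pos: [0.5472, 0.0131, 0.0117]
eef_rot: [[0.001, 0.887, 0.461], [-0.0, 0.461, -0.887], [-1.0, 0.001, 0.001]]
ft_force: [1.7, -4.6, 4.6]
gripper_width: 0.74
```

Emit:
arm_command --series '[{"offset": [0, 0, 0], "dr": [0, 0, 0]}, {"offset": [0, 0, 0], "dr": [0, 0, 0]}, {"offset": [0, 0, 0], "dr": [0, 0, 0]}, {"offset": [0, 0, 0], "dr": [0, 0, 0]}, {"offset": [0, 0, 0], "dr": [0, 0, 0]}, {"offset": [0, 0, 0], "dr": [0, 0, 0]}, {"offset": [0, 0, 0], "dr": [0, 0, 0]}, {"offset": [0, 0, 0], "dr": [0, 0, 0]}, {"offset": [0, 0, 0], "dr": [0, 0, 0]}, {"offset": [0, 0, 0], "dr": [0, 0, 0]}]' --fingers 100

```text
time: 9.65
eef_pos: [0.5466, 0.0134, 0.0114]
eef_rot: [[-0.0, 0.887, 0.461], [-0.0, 0.461, -0.887], [-1.0, -0.0, -0.0]]
ft_force: [-0.2, 1.0, 0.7]
gripper_width: 0.995
```

Run:
```python
from h import *
s=r.sense();print(s["gripper_width"],s["ft_force"],s["eef_pos"],s["joint_pos"])
```

```text
0.994994415662494 [-0.193   0.9561  0.7111] [0.5466 0.0134 0.0114] [-11.0394  24.2122 103.5678  -0.001   52.2219 -38.494 ]
```

Run:
```python
from h import *
goto((.50,-.17,.17),Rot(-62.5))
```

```text
offset [-5.2873 -4.198   4.707 ] dr [17.991   0.0002  0.0004]
```

Emit:
arm_command --series '[{"offset": [-0.8, 0, 0], "dr": [0, 0, 0]}, {"offset": [-2, 0, 0], "dr": [0, 0, 0]}, {"offset": [-3.5, 0, 0], "dr": [2, 0, 0]}, {"offset": [-5, -1, 1], "dr": [4, 0, 0]}, {"offset": [-5.29, -2, 2], "dr": [6, 0, 0]}, {"offset": [-5.29, -3, 3.4], "dr": [8, 0, 0]}, {"offset": [-5.29, -4.2, 4.7], "dr": [10, 0, 0]}, {"offset": [-5.29, -4.2, 4.7], "dr": [12, 0, 0]}, {"offset": [-5.29, -4.2, 4.7], "dr": [14, 0, 0]}, {"offset": [-5.29, -4.2, 4.7], "dr": [16, 0, 0]}]'

```text
time: 10.9
eef_pos: [0.4996, -0.1701, 0.17]
eef_rot: [[-0.0, 0.603, -0.798], [0.0, -0.798, -0.603], [-1.0, -0.0, 0.0]]
ft_force: [-0.1, 0.1, -0.3]
gripper_width: 0.999
```

Run:
```python
from h import *
import pickle
T=avg("top",3);S=avg("side",3);pickle.dump((T,S),open("c1.pkl","wb"))
a=cv2.resize(T["img"][220:270,290:345],None,fx=8,fy=8,interpolation=0);b=cv2.resize(S["img"][235:285,290:345],None,fx=8,fy=8,interpolation=0)
cv2.imwrite("pics/onrest.png",np.hstack([a,b])[:,:,::-1][:,:])
print(a.shape)
cv2.imwrite("pics/topnow.png",T["img"][:,:,::-1])
print(r.sense()["joint_pos"],r.sense()["time"])
```

```text
(400, 440, 3)
[-31.6496   8.0622 102.1844  -0.0003  69.7533  20.7303] 11.2[ WARN:0@7.627] global loadsave.cpp:1063 imwrite_ Unsupported depth image for selected encoder is fallbacked to CV_8U.
```

View pics/onrest.png

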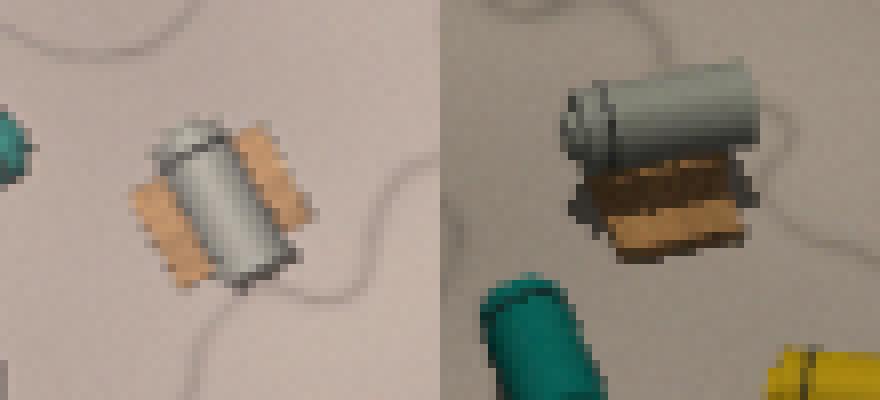

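View pics/topnow.png

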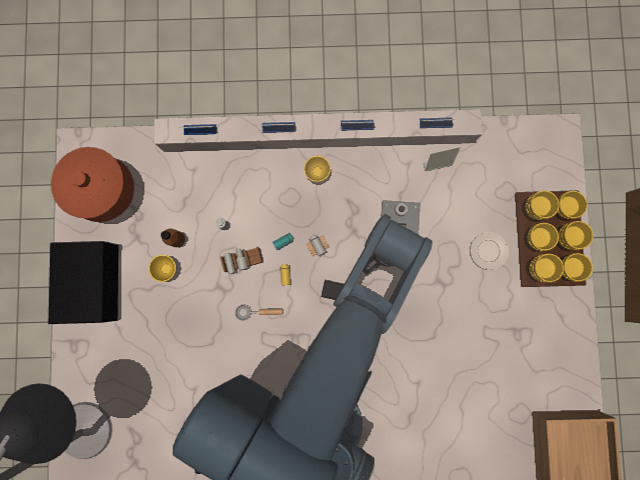

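Run:
```python
from h import *
import pickle
T,S=pickle.load(open("c1.pkl","rb"))
x,y,w,h=290,220,55,50;i=T["img"][y:y+h,x:x+w];rb=i[...,0]-i[...,2]
up=cv2.resize(rb,None,fx=8,fy=8,interpolation=cv2.INTER_LINEAR);m=((up<16)).astype(np.uint8);m[:, :80]=0
n,l,st,ce=cv2.connectedComponentsWithStats(m);k=1+np.argmax(st[1:,4]);v,u=np.nonzero(l==k)
P=np.array([plane(T,(a+.5)/8-.5+x,(b+.5)/8-.5+y,.04)[:2] for a,b in zip(u,v)])*1e3
print(cv2.minAreaRect(P.astype(np.float32)),st[k])
a=np.radians(27.45);ex=np.array([np.cos(a),np.sin(a)]);ey=np.array([-ex[1],ex[0]]);o=np.array([546.4,13.5])
q=(P-o);print("x",np.percentile(q@ex,[0,1,50,99,100]),"y",np.percentile(q@ey,[1,50,99]))
cv2.imwrite("pics/m.png",(l==k).astype(np.uint8)*255)
for X in(-32,32):
  p=np.append((o+X*ex)/1e3,.036);print(X,(proj(T,p)-[290,220]+.5)*8,(proj(S,p)-[290,235]+.5)*8+[440,0])
p=(o+3*ex)/1e3
R=Rot(-62.5,-15);tcp=np.append(p,.036)+R[:,0]*.014
for up in(.08,0.0): print("tcp",tcp);goto(tcp-R[:,0]*up,R)
```

```text
((544.2498779296875, 12.428668975830078), (66.8813705444336, 29.76370620727539), 28.637556076049805) [ 156  123  139  167 9113]
x [-35.8035 -34.0537  -2.2006  29.3058  30.9905] y [-13.5462  -1.783   13.015 ]
-32 [259.796  272.3823] [750.0372 106.8656]
32 [179.6851 127.9619] [567.9571 140.5367]
tcp [0.5458 0.0132 0.0225]
offset [ 2.345  -3.7731 -5.6161] dr [ 2.0125 -2.9921 -0.265 ]
tcp [0.5458 0.0132 0.0225]
offset [ 4.9208 -3.8944 -4.9367] dr [ 2.0125 -2.9921 -0.265 ]
```

View pics/m.png

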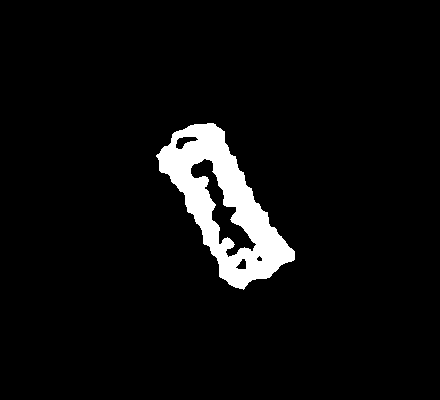

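Emit:
arm_command --series '[{"offset": [0, -0.8, -1], "dr": [1, -0.5, 0]}, {"offset": [0.2, -1.6, -2.2], "dr": [2, -1, -0.1]}, {"offset": [0.8, -2.4, -3.5], "dr": [2, -2, -0.2]}, {"offset": [1.5, -3.2, -4.7], "dr": [2.01, -2.99, -0.265]}, {"offset": [2.0, -3.77, -5.62], "dr": [2.01, -2.99, -0.265]}, {"offset": [2.35, -3.77, -5.62], "dr": [2.01, -2.99, -0.265]}, {"offset": [2.35, -3.77, -5.62], "dr": [2.01, -2.99, -0.265]}, {"offset": [2.35, -3.77, -5.62], "dr": [2.01, -2.99, -0.265]}, {"offset": [2.35, -3.77, -5.62], "dr": [2.01, -2.99, -0.265]}, {"offset": [2.35, -3.77, -5.62], "dr": [2.01, -2.99, -0.265]}]' --fingers 60

```text
time: 12.45
eef_pos: [0.5652, 0.0218, 0.1003]
eef_rot: [[-0.229, 0.459, -0.859], [-0.119, -0.889, -0.443], [-0.966, 0.001, 0.258]]
ft_force: [0.3, -0.7, 0.4]
gripper_width: 0.607
```

Run:
```python
from h import *
R=Rot(-62.5,-15);goto((.5458,.0132,.0225),R);print(r.sense()["joint_pos"])
S=cam("side")
cv2.imwrite("pics/pre2.png",cv2.resize(S["image"][200:300,260:380],None,fx=6,fy=6,interpolation=2)[:,:,::-1])
```

```text
offset [ 2.6867 -0.0423  0.0129] dr [-0.0412 -0.0127  0.0045]
[-5.2509 27.1344 87.8713 -8.183  77.7735 60.0905]
```

View pics/pre2.png

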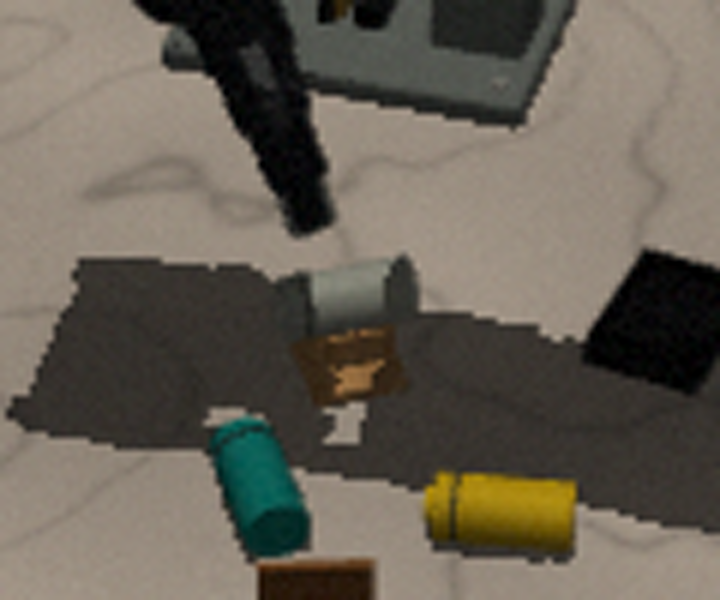

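Emit:
arm_command --series '[{"offset": [0.7, -0.02, 0.01], "dr": [-0.04, 0, 0]}, {"offset": [1.4, -0.04, 0.01], "dr": [-0.04, 0, 0]}, {"offset": [2, -0.04, 0.01], "dr": [-0.04, 0, 0]}, {"offset": [2.4, -0.04, 0.01], "dr": [-0.04, 0, 0]}, {"offset": [2.6, -0.04, 0.01], "dr": [-0.04, 0, 0]}, {"offset": [2.69, -0.04, 0.01], "dr": [-0.04, 0, 0]}, {"offset": [2.69, -0.04, 0.01], "dr": [-0.04, 0, 0]}, {"offset": [2.69, -0.04, 0.01], "dr": [-0.04, 0, 0]}, {"offset": [2.69, -0.04, 0.01], "dr": [-0.04, 0, 0]}, {"offset": [2.69, -0.04, 0.01], "dr": [-0.04, 0, 0]}]'

```text
time: 13.75
eef_pos: [0.5457, 0.0139, 0.0219]
eef_rot: [[-0.229, 0.462, -0.856], [-0.119, -0.887, -0.447], [-0.966, -0.001, 0.258]]
ft_force: [-0.1, 0.7, 0.7]
gripper_width: 0.6
```

Run:
```python
from h import *
R=Rot(-62.5,-15);goto((.5458,.0132,.0225),R)
S=cam("side")
cv2.imwrite("pics/pre3.png",cv2.resize(S["image"][200:300,260:380],None,fx=6,fy=6,interpolation=2)[:,:,::-1])
```

```text
offset [-0.0174  0.0206  0.0122] dr [ 0.0106 -0.0056  0.0063]
```

View pics/pre3.png

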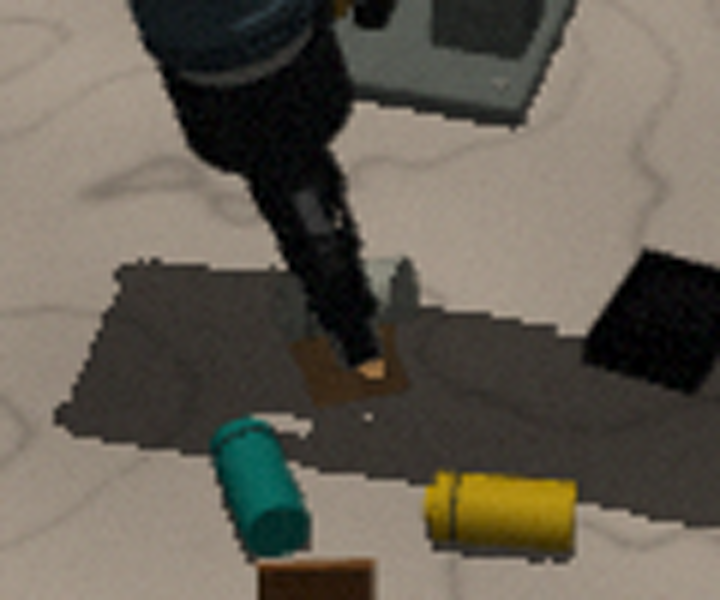

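Emit:
arm_command --series '[{"offset": [0, 0, 0], "dr": [0, 0, 0]}, {"offset": [0, 0, 0], "dr": [0, 0, 0]}, {"offset": [0, 0, 0], "dr": [0, 0, 0]}, {"offset": [0, 0, 0], "dr": [0, 0, 0]}, {"offset": [0, 0, 0], "dr": [0, 0, 0]}, {"offset": [0, 0, 0], "dr": [0, 0, 0]}, {"offset": [0, 0, 0], "dr": [0, 0, 0]}, {"offset": [0, 0, 0], "dr": [0, 0, 0]}, {"offset": [0, 0, 0], "dr": [0, 0, 0]}, {"offset": [0, 0, 0], "dr": [0, 0, 0]}]' --fingers 0 --squeeze 70

```text
time: 15.05
eef_pos: [0.5472, 0.012, 0.0226]
eef_rot: [[-0.227, 0.463, -0.857], [-0.122, -0.887, -0.446], [-0.966, 0.003, 0.257]]
ft_force: [1.9, -6.4, 1.8]
gripper_width: 0.327
```

Run:
```python
from h import *
import pickle
T,S=pickle.load(open("c0.pkl","rb"))
a=np.radians(-5.6);ex=np.array([np.cos(a),np.sin(a)]);ey=np.array([-ex[1],ex[0]])
o=np.array([563.9,-241.9])
def W(x,y,z): return np.append((o+x*ex+y*ey),z)/1e3
for n,x,y,z in(("c",115,60,14),("c",115,-60,14),("c",-75,60,14),("c",-75,-60,14),("roof",-17,21,63),("roof",-17,-21,63),("roof",-65,21,63),("roof",-65,-21,63),("contact",32,12,39),("contact",32,-12,39),("bore",88,0,36),("sockbot",88,21,14)):
    print(n,(x,y,z),"T",(proj(T,W(x,y,z))-[365,190]+.5)*7,"S",(proj(S,W(x,y,z))-[280,180]+.5)*9)
def draw(c,o0,k,box,n):
    x,y,w,h=box;i=cv2.resize(c["img"][y:y+h,x:x+w],None,fx=k,fy=k,interpolation=2)[:,:,::-1].clip(0,255).astype(np.uint8).copy()
    L=lambda pts,col:cv2.polylines(i,[np.array([(proj(c,W(*p))-[x,y]+.5)*k for p in pts]).round().astype(np.int32)],False,col,1)
    L([(115,60,14),(115,-60,14),(-75,-60,14),(-75,60,14),(115,60,14)],(0,0,255))
    L([(-17,21,63),(-17,-21,63),(-65,-21,63),(-65,21,63),(-17,21,63)],(255,0,0))
    L([(32,12,39),(32,-12,39)],(0,255,0));
    L([(88+21*np.cos(t),21*np.sin(t),30) for t in np.linspace(0,6.3,30)],(255,0,255))
    cv2.imwrite(n,i)
draw(T,o,7,(365,190,70,80),"pics/dt.png");draw(S,o,9,(280,180,84,44),"pics/ds.png")
```

```text
c (115, 60, 14) T [119.0823  72.9372] S [ 58.6357 255.5621]
c (115, -60, 14) T [385.2742  91.4059] S [171.5126  69.1796]
c (-75, 60, 14) T [ 93.3677 492.7806] S [603.9827 350.5274]
c (-75, -60, 14) T [362.5715 511.9004] S [692.6557 155.0034]
roof (-17, 21, 63) T [203.1231 358.9374] S [468.3692 135.0289]
roof (-17, -21, 63) T [300.0259 365.7664] S [502.5978  68.6651]
roof (-65, 21, 63) T [196.6703 469.2227] S [608.5758 158.2263]
roof (-65, -21, 63) T [293.8587 476.1137] S [640.5198  91.0356]
contact (32, 12, 39) T [222.6474 255.5383] S [335.3955 157.0017]
contact (32, -12, 39) T [277.005  259.3468] S [356.0801 119.2588]
bore (88, 0, 36) T [255.9993 133.3551] S [189.2157 119.2681]
sockbot (88, 21, 14) T [202.0529 138.0488] S [171.3121 205.7316]
```

View pics/dt.png

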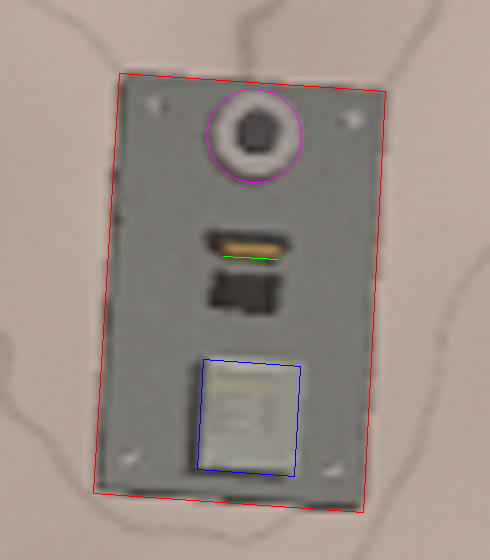

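View pics/ds.png

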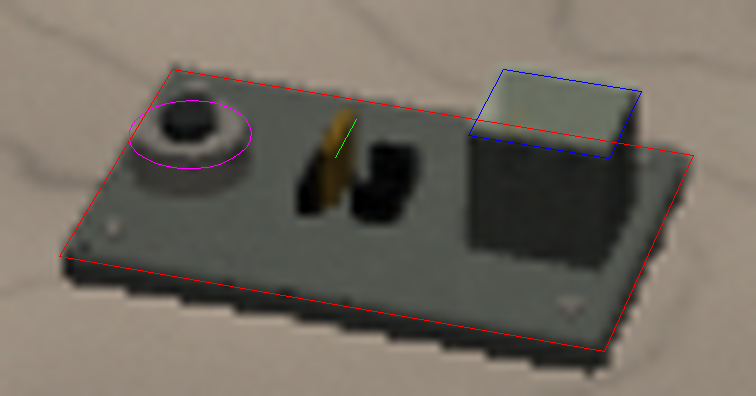

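```bash
cat >> h.py <<'E'
FO=np.array([.5652,-.2435]);FY=-5.6;G=.0031;D=.0139
def pose(th,xf,zf,yo=0,g=None):
    g=G if g is None else g
    a=np.radians(FY);ex=np.array([np.cos(a),np.sin(a),0]);ey=np.array([-ex[1],ex[0],0]);ez=np.array([0,0,1.]);t=np.radians(th)
    u=np.cos(t)*ex+np.sin(t)*ez
    F=np.append(FO,0)+(xf*ex+yo*ey+zf*ez)/1e3
    R=Rot(FY-90,-15+th);return F+(.032+g)*u+R[:,0]*D,R
E
python3 - <<'E'
from h import *
p,R=pose(22,0,85);print(p,R);goto(p,R)
s=r.sense();R0=np.array(s["eef_rot"]);print("up 70mm:",R0.T@[0,0,.07]/.03)
E
```

```text
[ 0.5993 -0.2468  0.0844] [[ 0.1213 -0.0976 -0.9878]
 [-0.0119 -0.9952  0.0969]
 [-0.9925  0.     -0.1219]]
offset [-1.3336  8.4591  2.8923] dr [ 6.6529  4.2478 -0.4927]
up 70mm: [-2.2548  0.0069  0.6002]
```

Emit:
arm_command --series '[{"offset": [-0.7, 0, 0.2], "dr": [0, 0, 0]}, {"offset": [-1.5, 0, 0.4], "dr": [0, 0, 0]}, {"offset": [-2.25, 0, 0.6], "dr": [0, 0, 0]}, {"offset": [-2.25, 1.5, 1.2], "dr": [1.5, 1, -0.1]}, {"offset": [-2.2, 3, 1.8], "dr": [3, 2, -0.2]}, {"offset": [-2.1, 4.8, 2.3], "dr": [4.5, 3, -0.35]}, {"offset": [-2, 6.5, 2.7], "dr": [5.8, 4, -0.45]}, {"offset": [-1.8, 8, 2.9], "dr": [6.65, 4.25, -0.49]}, {"offset": [-1.5, 8.46, 2.89], "dr": [6.65, 4.25, -0.49]}, {"offset": [-1.33, 8.46, 2.89], "dr": [6.65, 4.25, -0.49]}]'

```text
time: 16.3
eef_pos: [0.5974, -0.2452, 0.0817]
eef_rot: [[0.117, -0.098, -0.988], [-0.008, -0.995, 0.097], [-0.993, -0.003, -0.117]]
ft_force: [-0.0, 0.7, -0.9]
gripper_width: 0.324
```

```bash
cat > v.py <<'E'
from h import *
import sys
def view(n):
    S=avg("side",2);k=9;x,y,w,h=275,160,88,62
    i=cv2.resize(S["img"][y:y+h,x:x+w],None,fx=k,fy=k,interpolation=2)[:,:,::-1].clip(0,255).astype(np.uint8)
    cv2.imwrite(f"pics/{n}.png",i);return S
def celltool():
    """cell origin and axis from measured tool pose, assuming grasp model"""
    s=r.sense();R=np.array(s["eef_rot"]);u=R@Ro.from_euler("y",15,degrees=True).as_matrix()@np.array([0,0,-1.])
    C=s["eef_pos"]-R[:,0]*D-G*u
    a=np.radians(FY);ex=np.array([np.cos(a),np.sin(a),0]);ey=np.array([-ex[1],ex[0],0])
    F=C-.032*u;d=F-np.append(FO,0)
    print("t",s["time"],"w",s["gripper_width"],"ft",s["ft_force"],"flat xf,y,z mm",1e3*np.array([d@ex,d@ey,d[2]]),"tilt",np.degrees(np.arcsin(u[2])),"yaw err",np.degrees(u@ey))
    return C,u
E
python3 - <<'E'
from v import *
C,u=celltool();S=view("A");print(r.sense()["joint_pos"])
for n,p in(("nub",C+.032*u),("flat",C-.032*u)): print(n,(proj(S,p)-[275,160]+.5)*9)
goto(*pose(22,-6,46));goto(*pose(22,0,85))
E
```

```text
t 16.3 w 0.32394164560288646 ft [-0.0343  0.6816 -0.9345] flat xf,y,z mm [-2.0555  1.4648 82.464 ] tilt 21.74055083294886 yaw err -0.07770889639970499
[-34.4325  24.5224  93.1037   4.0909  56.7322  59.0216]
nub [312.7932 136.8039]
flat [483.8928 224.8025]
offset [1.1674 0.1167 0.2419] dr [0.0109 0.0706 0.0501]
offset [-0.1007  0.1114 -0.1072] dr [0.0109 0.0706 0.0501]
```

View pics/A.png

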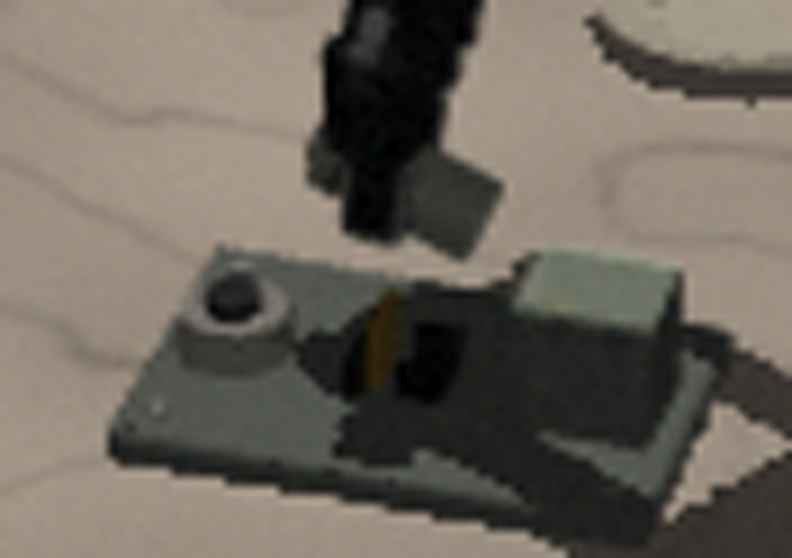

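Run:
```python
from v import *
celltool()
A=pose(22,0,85)
for q in((22,-6,60),(22,-6,46),(22,-9,42)): print(q);goto(*pose(*q),ref=A)
```

```text
t 16.4 w 0.3281218592881751 ft [-0.1318  0.828  -1.2375] flat xf,y,z mm [-2.8451  3.2998 81.8529] tilt 21.64707819819944 yaw err -0.011558548395327762
(22, -6, 60)
offset [ 0.8027 -0.      0.3001] dr [0. 0. 0.]
(22, -6, 46)
offset [ 1.2659 -0.      0.3569] dr [0. 0. 0.]
(22, -9, 42)
offset [ 1.3861 -0.      0.4724] dr [0. 0. 0.]
```

Emit:
arm_command --series '[{"offset": [0, 0, 0], "dr": [0, 0, 0]}, {"offset": [0, 0, 0], "dr": [0, 0, 0]}, {"offset": [0, 0, 0], "dr": [0, 0, 0]}, {"offset": [0, 0, 0], "dr": [0, 0, 0]}, {"offset": [0, 0, 0], "dr": [0, 0, 0]}, {"offset": [0, 0, 0], "dr": [0, 0, 0]}, {"offset": [0, 0, 0], "dr": [0, 0, 0]}, {"offset": [0, 0, 0], "dr": [0, 0, 0]}, {"offset": [0, 0, 0], "dr": [0, 0, 0]}, {"offset": [0, 0, 0], "dr": [0, 0, 0]}]'

```text
time: 17.65
eef_pos: [0.5978, -0.2452, 0.0824]
eef_rot: [[0.118, -0.098, -0.988], [-0.009, -0.995, 0.097], [-0.993, -0.002, -0.119]]
ft_force: [-0.7, 0.3, -0.9]
gripper_width: 0.327
```

Run:
```python
from v import *
celltool()
for q in((22,0,85),(22,-6,60),(22,-6,46),(22,-9,42)): print(q);goto(*pose(*q))
```

```text
t 17.65 w 0.32689801425115167 ft [-0.7195  0.3019 -0.9265] flat xf,y,z mm [-1.5907  1.5058 83.1738] tilt 21.8197448205485 yaw err -0.048238471456924184
(22, 0, 85)
offset [-0.0578  0.0501 -0.0604] dr [-0.003   0.036   0.0263]
(22, -6, 60)
offset [0.7459 0.052  0.2372] dr [-0.003   0.036   0.0263]
(22, -6, 46)
offset [1.2092 0.0531 0.2926] dr [-0.003   0.036   0.0263]
(22, -9, 42)
offset [1.3297 0.0534 0.4077] dr [-0.003   0.036   0.0263]
```

Emit:
arm_command --series '[{"offset": [0.3, 0.05, 0.1], "dr": [0, 0.03, 0.02]}, {"offset": [0.75, 0.05, 0.24], "dr": [0, 0.03, 0.02]}, {"offset": [1.0, 0.05, 0.27], "dr": [0, 0.03, 0.02]}, {"offset": [1.2, 0.05, 0.29], "dr": [0, 0.03, 0.02]}, {"offset": [1.2, 0.05, 0.29], "dr": [0, 0.03, 0.02]}, {"offset": [1.2, 0.05, 0.29], "dr": [0, 0.03, 0.02]}, {"offset": [1.2, 0.05, 0.29], "dr": [0, 0.03, 0.02]}, {"offset": [1.2, 0.05, 0.29], "dr": [0, 0.03, 0.02]}, {"offset": [1.2, 0.05, 0.29], "dr": [0, 0.03, 0.02]}, {"offset": [1.2, 0.05, 0.29], "dr": [0, 0.03, 0.02]}]'

```text
time: 18.9
eef_pos: [0.5934, -0.2462, 0.0458]
eef_rot: [[0.121, -0.098, -0.988], [-0.011, -0.995, 0.097], [-0.993, -0.0, -0.122]]
ft_force: [0.3, 0.1, -1.7]
gripper_width: 0.326
```

Run:
```python
from v import *
C,u=celltool();S=view("B");celltool()
for n,p in(("nub",C+.032*u),("flat",C-.032*u)): print(n,(proj(S,p)-[275,160]+.5)*9)
for q in((22,-6,46),(22,-9,42),(21,-14,40),(20,-19,38.5)): print(q);goto(*pose(*q))
T=cam("top");cv2.imwrite("pics/Bt.png",cv2.resize(T["image"][190:270,365:435],None,fx=7,fy=7,interpolation=2)[:,:,::-1])
```

```text
t 18.9 w 0.32575625616887366 ft [ 0.3287  0.0878 -1.7465] flat xf,y,z mm [-5.9069  0.0466 46.4115] tilt 21.980241100470696 yaw err -0.023731547104668124
t 19.0 w 0.32814862807848444 ft [ 0.5227 -0.1792 -1.2773] flat xf,y,z mm [-5.9454  0.0842 46.3668] tilt 21.97414784396883 yaw err -0.022737367960339924
nub [326.6231 227.3165]
flat [495.3953 314.6888]
(22, -6, 46)
offset [0.0114 0.0026 0.0032] dr [-0.0032  0.0052  0.0057]
(22, -9, 42)
offset [0.1316 0.0027 0.1187] dr [-0.0032  0.0052  0.0057]
(21, -14, 40)
offset [0.1972 0.0028 0.2952] dr [-0.0031 -0.1948  0.0058]
(20, -19, 38.5)
offset [0.2463 0.0028 0.47  ] dr [-0.0031 -0.3948  0.0058]
```

View pics/B.png

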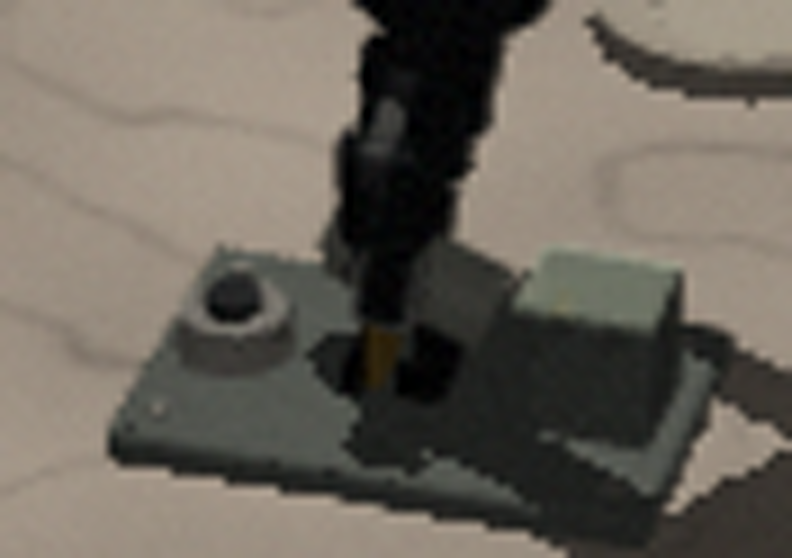

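View pics/Bt.png

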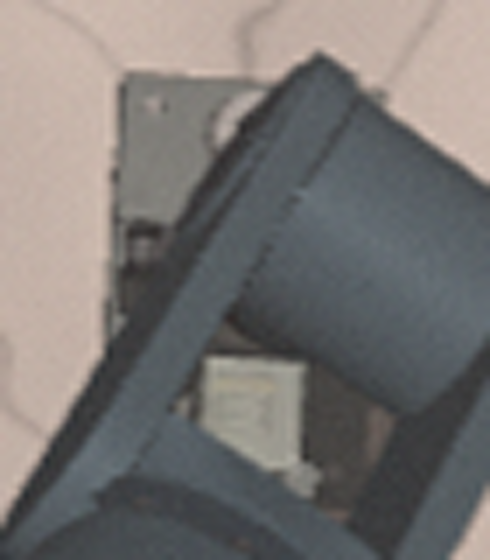

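Emit:
arm_command --series '[{"offset": [0.07, 0, 0.06], "dr": [0, 0, 0]}, {"offset": [0.13, 0, 0.12], "dr": [0, 0, 0]}, {"offset": [0.165, 0, 0.21], "dr": [0, -0.1, 0]}, {"offset": [0.2, 0, 0.3], "dr": [0, -0.2, 0]}, {"offset": [0.22, 0, 0.38], "dr": [0, -0.3, 0]}, {"offset": [0.245, 0, 0.47], "dr": [0, -0.4, 0]}, {"offset": [0.245, 0, 0.47], "dr": [0, -0.4, 0]}, {"offset": [0.245, 0, 0.47], "dr": [0, -0.4, 0]}, {"offset": [0.245, 0, 0.47], "dr": [0, -0.4, 0]}, {"offset": [0.245, 0, 0.47], "dr": [0, -0.4, 0]}]'

```text
time: 20.3
eef_pos: [0.5803, -0.2449, 0.0367]
eef_rot: [[0.086, -0.098, -0.991], [-0.008, -0.995, 0.097], [-0.996, -0.001, -0.087]]
ft_force: [0.8, 0.0, -1.6]
gripper_width: 0.331
```

Run:
```python
from v import *
C,u=celltool();S=view("D");print(r.sense()["moment"])
for q in((20,-19,38.5),(19,-25,38),(18,-30,37.5),(16,-33,37.3),(14,-36,37)): print(q);goto(*pose(*q))
```

```text
t 20.3 w 0.3308969887293228 ft [ 0.7876  0.0066 -1.5505] flat xf,y,z mm [-18.9821   0.1003  38.5492] tilt 19.975950823417996 yaw err -0.020641496494635602
[0.0119 0.0037 0.0435]
(20, -19, 38.5)
offset [0.0008 0.0021 0.0002] dr [-0.0038  0.005   0.0059]
(19, -25, 38)
offset [0.0198 0.0022 0.2039] dr [-0.0037 -0.195   0.006 ]
(18, -30, 37.5)
offset [0.0416 0.0022 0.3747] dr [-0.0037 -0.395   0.006 ]
(16, -33, 37.3)
offset [0.0786 0.0023 0.4825] dr [-0.0036 -0.795   0.0061]
(14, -36, 37)
offset [0.1187 0.0024 0.592 ] dr [-0.0035 -1.195   0.0061]
```

View pics/D.png

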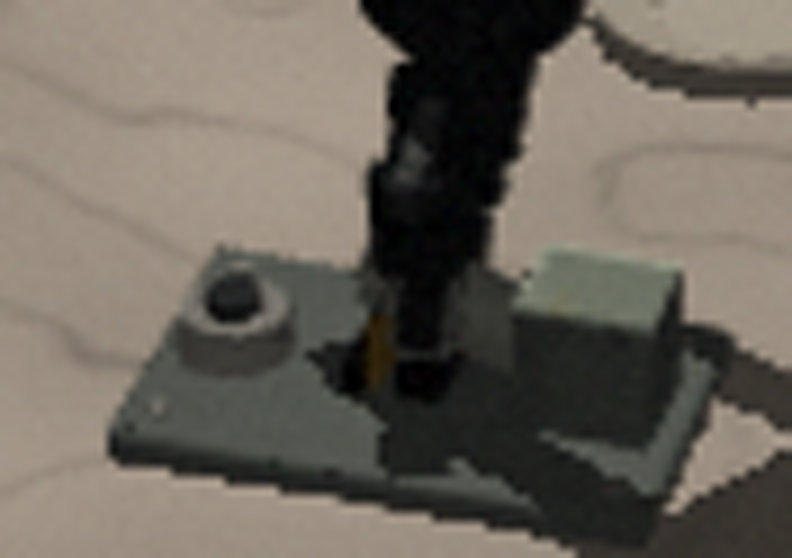

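Emit:
arm_command --series '[{"offset": [0.005, 0, 0.05], "dr": [0, -0.05, 0]}, {"offset": [0.01, 0, 0.1], "dr": [0, -0.1, 0]}, {"offset": [0.015, 0, 0.15], "dr": [0, -0.15, 0]}, {"offset": [0.02, 0, 0.2], "dr": [0, -0.2, 0]}, {"offset": [0.03, 0, 0.29], "dr": [0, -0.3, 0]}, {"offset": [0.04, 0, 0.375], "dr": [0, -0.4, 0]}, {"offset": [0.04, 0, 0.375], "dr": [0, -0.4, 0]}, {"offset": [0.04, 0, 0.375], "dr": [0, -0.4, 0]}, {"offset": [0.04, 0, 0.375], "dr": [0, -0.4, 0]}, {"offset": [0.04, 0, 0.375], "dr": [0, -0.4, 0]}]'

```text
time: 21.65
eef_pos: [0.5702, -0.2441, 0.0351]
eef_rot: [[0.054, -0.098, -0.994], [-0.005, -0.995, 0.098], [-0.999, 0.0, -0.054]]
ft_force: [6.2, 0.6, -0.9]
gripper_width: 0.327
```

Run:
```python
from v import *
C,u=celltool();S=view("E");print(r.sense()["moment"])
for q in((18,-30,37.5),(16,-33,37.3),(14,-36,37),(12,-36.5,37),(10,-36.5,36.8)): print(q);goto(*pose(*q))
```

```text
t 21.65 w 0.3270850574353521 ft [ 6.2186  0.6195 -0.9423] flat xf,y,z mm [-29.037   -0.0662  38.1165] tilt 18.086118162127928 yaw err -0.01941544056956527
[ 0.0646 -0.8859 -0.0312]
(18, -30, 37.5)
offset [ 0.0211 -0.0034  0.0335] dr [-0.0041 -0.0175 -0.0009]
(16, -33, 37.3)
offset [ 0.0617 -0.0034  0.1401] dr [-0.0041 -0.4175 -0.0008]
(14, -36, 37)
offset [ 0.1054 -0.0033  0.2482] dr [-0.0041 -0.8175 -0.0007]
(12, -36.5, 37)
offset [ 0.1433 -0.0033  0.2739] dr [-0.0041 -1.2175 -0.0007]
(10, -36.5, 36.8)
offset [ 0.1884 -0.0033  0.2847] dr [-0.0041 -1.6175 -0.0006]
```

View pics/E.png

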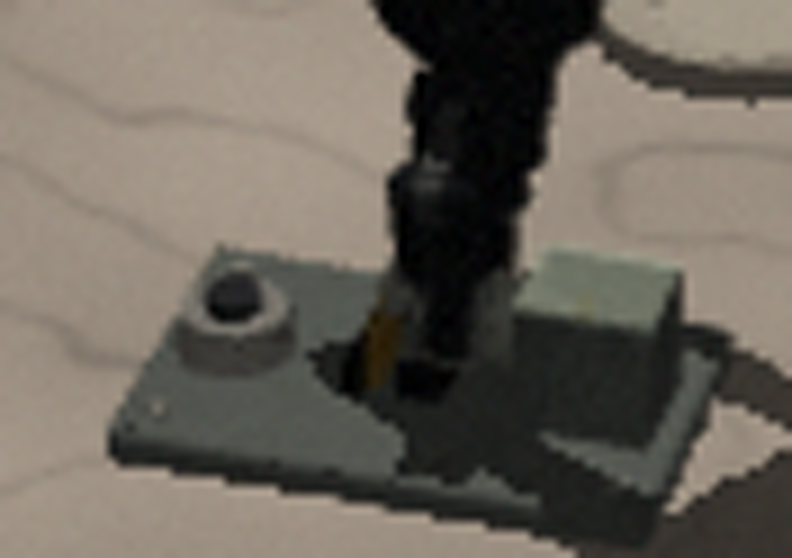

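Emit:
arm_command --series '[{"offset": [0.02, 0, 0.08], "dr": [0, -0.2, 0]}, {"offset": [0.04, 0, 0.157], "dr": [0, -0.4, 0]}, {"offset": [0.06, 0, 0.22], "dr": [0, -0.6, 0]}, {"offset": [0.08, 0, 0.28], "dr": [0, -0.8, 0]}, {"offset": [0.1, 0, 0.295], "dr": [0, -1.0, 0]}, {"offset": [0.12, 0, 0.307], "dr": [0, -1.2, 0]}, {"offset": [0.12, 0, 0.307], "dr": [0, -1.2, 0]}, {"offset": [0.12, 0, 0.307], "dr": [0, -1.2, 0]}, {"offset": [0.12, 0, 0.307], "dr": [0, -1.2, 0]}, {"offset": [0.12, 0, 0.307], "dr": [0, -1.2, 0]}]'

```text
time: 23.0
eef_pos: [0.5624, -0.2433, 0.0313]
eef_rot: [[-0.048, -0.098, -0.994], [0.004, -0.995, 0.098], [-0.999, 0.0, 0.048]]
ft_force: [9.8, 0.2, -2.1]
gripper_width: 0.325
```

Run:
```python
from v import *
C,u=celltool();S=view("F");print(r.sense()["moment"])
E0=pose(12,-38.5,37)
for q in((10,-38.5,36.8),(8,-38.5,36.7),(6,-38.3,36.6),(4,-38,36.5),(2,-38,36.5),(0,-37.5,36.5)): print(q);goto(*pose(*q),ref=E0)
```

```text
t 23.0 w 0.32458914908324854 ft [ 9.844   0.1593 -2.0651] flat xf,y,z mm [-36.4749  -0.0814  37.7768] tilt 12.22605005947211 yaw err -0.019678427979421955
[ 0.1055 -1.3795 -0.0803]
(10, -38.5, 36.8)
offset [ 0.046  -0.      0.0059] dr [ 0.  -0.4  0. ]
(8, -38.5, 36.7)
offset [ 0.0884 -0.      0.0134] dr [-0.  -0.8  0. ]
(6, -38.3, 36.6)
offset [0.1302 0.     0.0156] dr [ 0.  -1.2 -0. ]
(4, -38, 36.5)
offset [ 0.1715 -0.      0.0158] dr [-0.  -1.6 -0. ]
(2, -38, 36.5)
offset [ 0.2096 -0.      0.0275] dr [-0. -2.  0.]
(0, -37.5, 36.5)
offset [0.2464 0.     0.0239] dr [ 0.  -2.4 -0. ]
```

View pics/F.png

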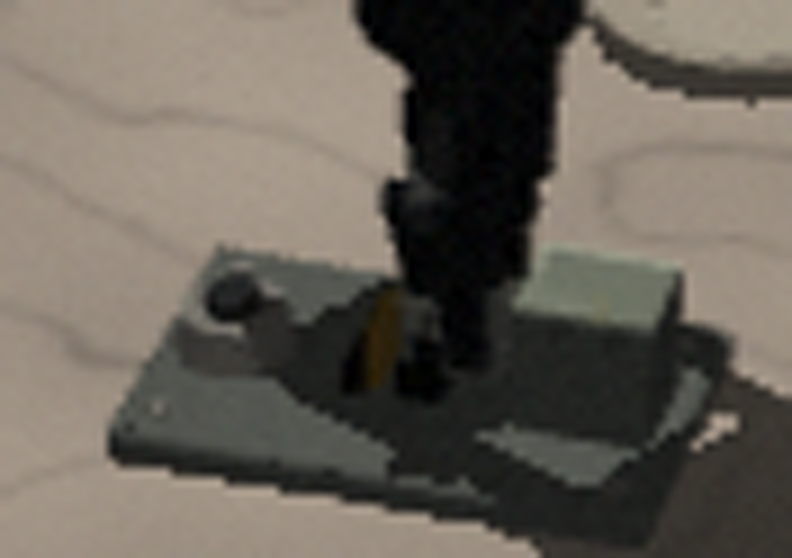

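Emit:
arm_command --series '[{"offset": [0.025, 0, 0.003], "dr": [0, -0.2, 0]}, {"offset": [0.046, 0, 0.006], "dr": [0, -0.4, 0]}, {"offset": [0.088, 0, 0.013], "dr": [0, -0.8, 0]}, {"offset": [0.13, 0, 0.016], "dr": [0, -1.2, 0]}, {"offset": [0.17, 0, 0.016], "dr": [0, -1.6, 0]}, {"offset": [0.21, 0, 0.027], "dr": [0, -2.0, 0]}, {"offset": [0.246, 0, 0.024], "dr": [0, -2.4, 0]}, {"offset": [0.246, 0, 0.024], "dr": [0, -2.4, 0]}, {"offset": [0.246, 0, 0.024], "dr": [0, -2.4, 0]}, {"offset": [0.246, 0, 0.024], "dr": [0, -2.4, 0]}]'

```text
time: 24.35
eef_pos: [0.5612, -0.2433, 0.0241]
eef_rot: [[-0.254, -0.098, -0.962], [0.024, -0.995, 0.095], [-0.967, 0.001, 0.255]]
ft_force: [9.0, 0.1, 1.3]
gripper_width: 0.325
```

Run:
```python
from v import *
C,u=celltool();S=view("G");print(r.sense()["moment"])
E0=pose(0,-37.5,36.5)
for q in((0,-37.5,36),(0,-36,36),(0,-33.5,36)): print(q);goto(*pose(*q),ref=E0)
```

```text
t 24.35 w 0.3249954469058582 ft [8.981  0.1156 1.3225] flat xf,y,z mm [-35.5309  -0.1703  37.4095] tilt 0.22347805448815294 yaw err -0.005837998947637908
[ 0.0889 -1.2862 -0.0698]
(0, -37.5, 36)
offset [ 0.0161  0.     -0.0043] dr [0. 0. 0.]
(0, -36, 36)
offset [ 0.0032 -0.     -0.0526] dr [0. 0. 0.]
(0, -33.5, 36)
offset [-0.0184  0.     -0.1331] dr [0. 0. 0.]
```

View pics/G.png

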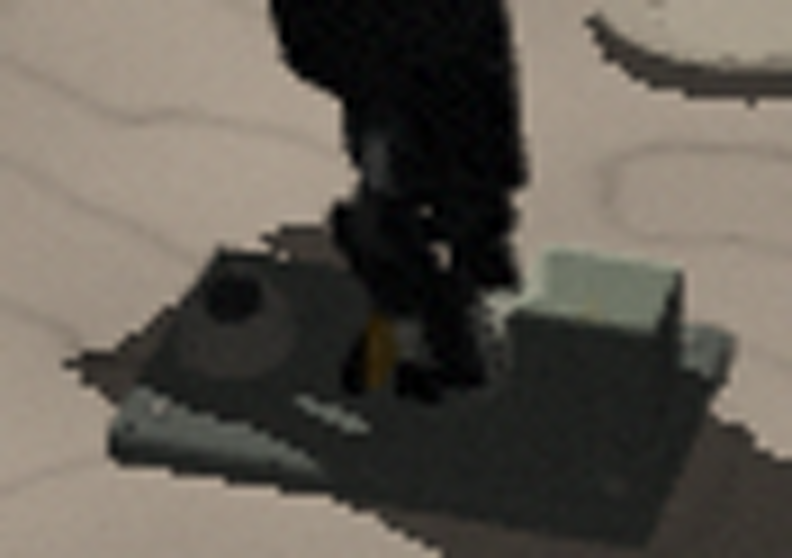

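Emit:
arm_command --series '[{"offset": [0.02, 0, 0], "dr": [0, 0, 0]}, {"offset": [0.03, 0, -0.02], "dr": [0, 0, 0]}, {"offset": [0.025, 0, -0.04], "dr": [0, 0, 0]}, {"offset": [0.02, 0, -0.06], "dr": [0, 0, 0]}, {"offset": [0.018, 0, -0.08], "dr": [0, 0, 0]}, {"offset": [0.016, 0, -0.095], "dr": [0, 0, 0]}, {"offset": [0.016, 0, -0.095], "dr": [0, 0, 0]}, {"offset": [0.016, 0, -0.095], "dr": [0, 0, 0]}, {"offset": [0.016, 0, -0.095], "dr": [0, 0, 0]}, {"offset": [0.016, 0, -0.095], "dr": [0, 0, 0]}]'

```text
time: 25.7
eef_pos: [0.5626, -0.2442, 0.0232]
eef_rot: [[-0.256, -0.098, -0.962], [0.024, -0.995, 0.095], [-0.966, 0.001, 0.258]]
ft_force: [3.7, -1.3, 6.4]
gripper_width: 0.33
```

Run:
```python
from v import *
C,u=celltool();S=view("H");print(r.sense()["moment"])
```

```text
t 25.7 w 0.3297850666264411 ft [ 3.7069 -1.3293  6.3574] flat xf,y,z mm [-34.0507  -0.8925  36.5989] tilt 0.07390686751299047 yaw err -0.016058921560993523
[-0.2083 -0.4168  0.0001]
```

View pics/H.png

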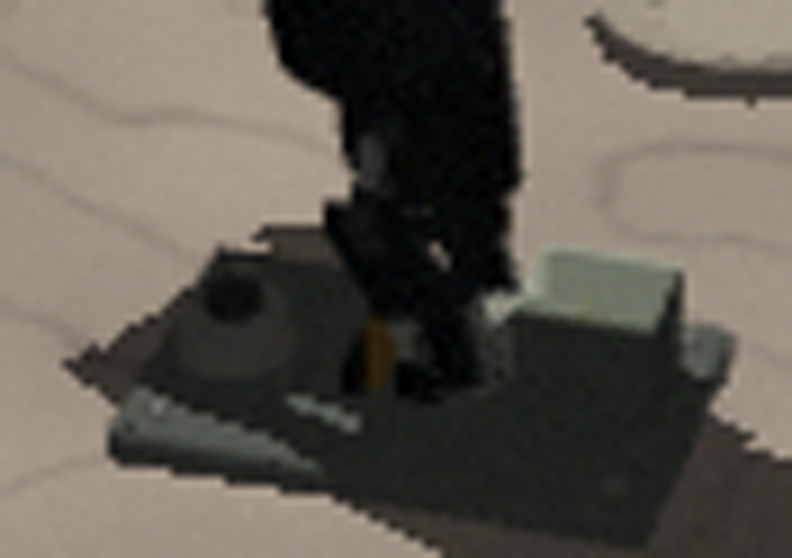

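Emit:
arm_command --series '[{"offset": [0, 0, 0], "dr": [0, 0, 0]}, {"offset": [0, 0, 0], "dr": [0, 0, 0]}, {"offset": [0, 0, 0], "dr": [0, 0, 0]}, {"offset": [0, 0, 0], "dr": [0, 0, 0]}, {"offset": [0, 0, 0], "dr": [0, 0, 0]}, {"offset": [0, 0, 0], "dr": [0, 0, 0]}, {"offset": [0, 0, 0], "dr": [0, 0, 0]}, {"offset": [0, 0, 0], "dr": [0, 0, 0]}, {"offset": [0, 0, 0], "dr": [0, 0, 0]}, {"offset": [0, 0, 0], "dr": [0, 0, 0]}]' --fingers 60

```text
time: 27.05
eef_pos: [0.5618, -0.2431, 0.0219]
eef_rot: [[-0.258, -0.098, -0.961], [0.026, -0.995, 0.094], [-0.966, -0.001, 0.259]]
ft_force: [0.7, 0.1, -0.2]
gripper_width: 0.6
```

Run:
```python
from v import *
s=r.sense();print(s["ft_force"],s["gripper_width"]);R0=s["eef_rot"]
# retreat along -tool x 0.1, then away toward robot/-y
p=s["eef_pos"]-R0[:,0]*.12;goto(p,R0);goto(p+np.array([-.12,-.1,.06]),R0)
view("I")
```

```text
[ 0.7386  0.1009 -0.1741] 0.6001821097382904
offset [-4.  0.  0.] dr [0. 0. 0.]
offset [-4.9861  3.7074  4.0489] dr [0. 0. 0.]
```

View pics/I.png

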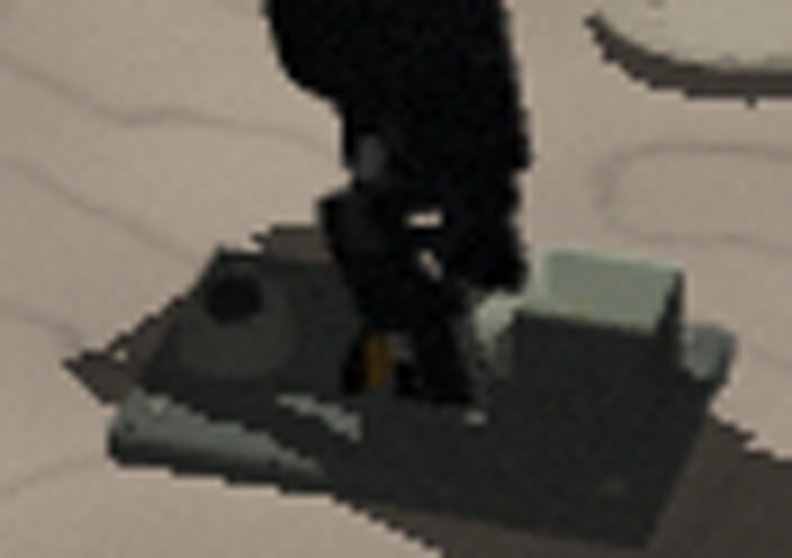

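Emit:
arm_command --series '[{"offset": [-0.5, 0, 0], "dr": [0, 0, 0]}, {"offset": [-1.2, 0, 0], "dr": [0, 0, 0]}, {"offset": [-2, 0, 0], "dr": [0, 0, 0]}, {"offset": [-3, 0, 0], "dr": [0, 0, 0]}, {"offset": [-4, 0, 0], "dr": [0, 0, 0]}, {"offset": [-5, -1, 1], "dr": [0, 0, 0]}, {"offset": [-5.5, -2, 2.5], "dr": [0, 0, 0]}, {"offset": [-5.5, -3, 4], "dr": [0, 0, 0]}, {"offset": [-5.5, -4, 5], "dr": [0, 0, 0]}, {"offset": [-5.5, -5, 5.5], "dr": [0, 0, 0]}]'

```text
time: 28.4
eef_pos: [0.4601, -0.0816, 0.2267]
eef_rot: [[-0.255, -0.098, -0.962], [0.025, -0.995, 0.095], [-0.967, 0.0, 0.256]]
ft_force: [0.4, 0.2, 0.1]
gripper_width: 0.597
```

Run:
```python
from v import *
S=view("J");T=avg("top",3);cv2.imwrite("pics/Jt.png",cv2.resize(T["img"][190:270,365:435],None,fx=7,fy=7,interpolation=2)[:,:,::-1].clip(0,255).astype(np.uint8));cv2.imwrite("pics/Jtf.png",T["image"][:,:,::-1])
print(r.sense()["time"],r.sense()["eef_pos"])
def W(x,y,z):
    a=np.radians(FY);return np.append(FO*1e3+np.array([x*np.cos(a)-y*np.sin(a),x*np.sin(a)+y*np.cos(a)]),z)/1e3
for n,p in(("nubtip",(32,0,36)),("nubtop",(32,0,44)),("shoulder top",(28,0,51)),("barrel L@0",(0,15,36)),("barrel R@0",(0,-15,36)),("lip",(-17,0,63)),("contact",(32,0,39))):
    print(n,"T",(proj(T,W(*p))-[365,190]+.5)*7,"S",(proj(S,W(*p))-[275,160]+.5)*9)
```

```text
28.65 [ 0.4613 -0.083   0.2254]
nubtip T [252.3218 255.2925] S [388.0099 322.4128]
nubtop T [255.0163 252.9659] S [387.8952 302.7518]
shoulder top T [256.8796 259.9521] S [399.1136 287.3298]
barrel L@0 T [214.2392 324.6738] S [465.9499 361.4057]
barrel R@0 T [282.182  329.4526] S [490.7606 313.8725]
lip T [255.1364 359.2673] S [527.6589 278.5538]
contact T [253.329  254.4228] S [387.9669 315.0523]
```

View pics/J.png

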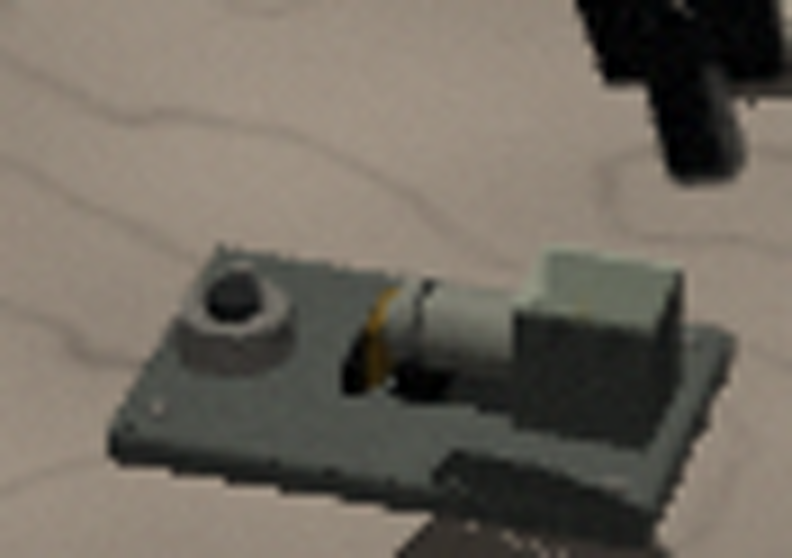

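View pics/Jt.png

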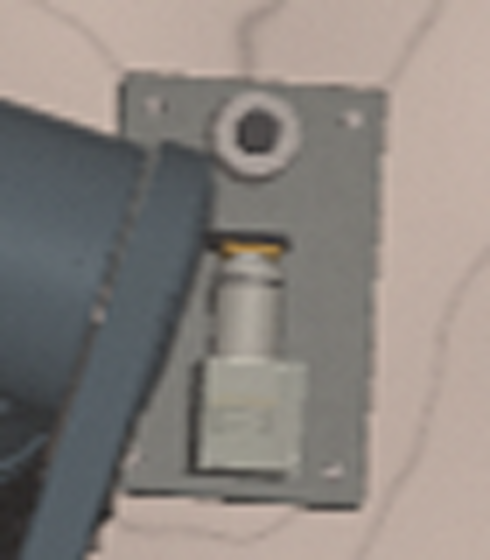

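View pics/Jtf.png

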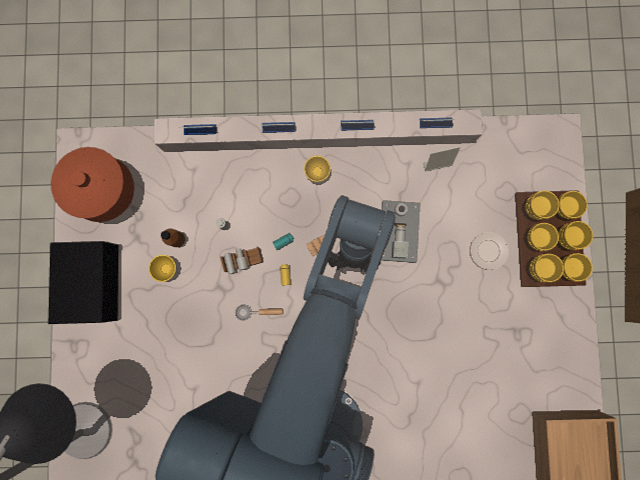

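Run:
```python
from v import *
S=avg("side",4)
def W(x,y,z):
    a=np.radians(FY);return np.append(FO*1e3+np.array([x*np.cos(a)-y*np.sin(a),x*np.sin(a)+y*np.cos(a)]),z)/1e3
# silhouette upper edge predicted: max over circle points of upward image row
for x in(24,10,-4,-14):
    P=[proj(S,W(x,15*np.cos(t),36+15*np.sin(t))) for t in np.linspace(0,2*np.pi,72)]
    P=np.array(P);pt=P[P[:,1].argmin()];pb=P[P[:,1].argmax()]
    c=int(round(pt[0]));rows=S["img"][:, c, :];rb=rows[:,0]-rows[:,2]
    y0=int(pt[1]);print(x,"pred top",pt,"bot",pb);print("  rb",y0-5,rb[y0-5:y0+16].round(0).astype(int),rows[y0-5:y0+16].mean(1).astype(int))
```

```text
24 pred top [320.8541 190.8798] bot [319.3265 200.5937]
  rb 185 [25 26 24 24 24 22 11  8  4  5  1  5  5  4  1  0  0  0  1  2  4] [137 136 136 137 137 131 112  90  68  72  51  54  54  43  29  14   6   3
   2  15  79]
10 pred top [325.2543 191.6045] bot [323.7168 201.3346]
  rb 186 [24 23 27 25 26 18 13 11 13 11 10  8  8  5  4  1  1 -1  1  3  4] [129 134 136 136 136 122 120 121 114 102  91  77  63  43  42  20  22  27
  31  80  82]
-4 pred top [329.6703 192.3318] bot [328.1228 202.0782]
  rb 187 [26 24 24 25 26 16 13 12 12 10 10  9  6  4  4  2  0  0  0  4  4] [133 131 125 134 135 117 122 124 113 104  93  80  62  42  41  30  30  29
  30  78  79]
-14 pred top [332.8343 192.8529] bot [331.2798 202.611 ]
  rb 187 [24 24 24 21 18 15 13  7  4  2  1  1  0  1  0  0  1  1  0  0  1] [134 135 133 130 139 137 129  82  38  30  32  32  30  34  34  30  32  34
  31  33  42]
```

Run:
```python
from plant import r
print(r.sense()["joint_vel"],r.sense()["ft_force"]);print(r.job_done())
```

```text
[0.09876798 0.10374523 0.37241301 0.04466298 0.0711637  0.12740699] [ 0.20160395  0.59175993 -0.09483685]
the job is handed in; nothing more can be done
None
```

The cell is fitted in the lamp foot's bay and the job is handed in at about 29 s on the robot's clock. No verdict was reported.

- **What I did:** The right cell was the 30 mm plain one in the tray's −y lane. I lifted it out by its two ends, laid it on the rest and let go. I then took it again across the barrel with the tool leaning 15° towards the nub. Its flat end went under the hood tilted about 20°. I pushed the spring in, tipped the nub down behind the contact, released the cell and backed off.
- **Spring push:** At about 18° of tilt the wrist read 6 N, and at 12° it read 10 N. That puts the spring about 7 mm in, then 15 mm, against the step's 3 mm. I inferred the travel from the force; the plunger itself was not visible.
- **Fit check:** In the last pictures the nub tip touches the brass contact. The barrel is level and lies along the bay: its top edge is within about 1 pixel, roughly 2 mm, of the predicted fitted line. The gripper is well clear, with wrist force near zero.
- **Other objects:** The slim and necked cells, the sample and most of the tableware appear unmoved in the last top picture. The soy dish was hidden behind the arm there and not compared.
- **What disagreed:**
  - Positions from the cameras were 1–2 mm off the robot's, seen as the gripper shifting sideways when it closed on the cell on the rest. I corrected the lamp foot's position by (+1.3, −1.6) mm.
  - With the cell level, just before release, the force suggested 13.5 mm of spring travel. The tool pose gave about 10.5 mm.

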